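# Top up the tea-disc dispenser on the balcony counter

## Robot

A 6-joint arm with a two-finger parallel gripper is mounted at the origin on the work surface. World frame = base frame: x ahead of the robot, y to its left, z up, the work surface at z = 0. Lengths are in m, angles in rad, forces in N, time in s.
With the tool pointing down it reaches from about 0.35 to 0.85 m from the base axis. Payload 8.1 kg.
Tool frame: the origin (TCP) lies between the finger pads; the fingertips stand 17 mm ahead of it and the grasp point (between the pads) lies 2 mm behind it; z points along the fingers, y is the line along which they close (so a half turn about z gives the same grasp; the last joint's range is limited). The gripper opens to 85 mm and grips with 20 to 120 N. Pads are 22 mm wide; open, the fingers measure 114 mm over their backs; the gripper's body (76 mm by 85 mm) begins 54 mm behind the grasp point. The pads swing forward as they close: fully open they stand 13 mm farther back than shut.
Start: joints at [1.179, 0.13, 1.488, -0, 1.523, -0.085], TCP at [0.181, 0.572, 0.215] pointing down, gripper open.
Joint ranges: [-2.96, 2.96], [-0.89, 2.26], [0.02, 2.5], [-1.34, 4.48], [0, 2.73], [-2.66, 2.66]. Speed limits (rad/s): [2.39, 2.39, 2.79, 3.14, 3.14, 3.14].

## Interface

Orientations are given as a 3x3 rotation matrix whose columns are the frame's x, y, z axes.
In Python, from plant import * gives the robot as it stands.
- The arm moves only by the shell command python3 -m creep 'ROWS' [FORCE]. ROWS is JSON, a list of rows, each an object with "offset": the shift along the tool's x, y, z in mm, a list of three; "angular": the turn, a rotation vector about the tool's x, y, z in rad, a list of three; "claw": the opening, from 0 (shut) to 1 (fully open). A call has 1 to 12 rows; each row shifts and turns the commanded pose from where the row before left it, along the tool's axes as they then stand; what a row does not reach is not made up. A row lasts 1/8 s, in which the tool goes at most 62.5 mm and 10.7 degrees, less where a joint would pass 70% of its speed; a pose out of reach is approached as far as the arm can. A call with a gripper value outside its range is refused whole. The fingers move at their own pace and stop on an object; FORCE is the grip in N (left out, the last holds). Time passes only in rows, so rows that do not move let the fingers close. It gives the time, the measured TCP pose, the force, the opening and the grip force at its end, in the units of the state.
- observe(): the state, without advancing time (a new reading comes with each control period).
- capture(name): name is "scene" or "top" or "wrist"; returns (picture, depth): 480x640x3 uint8, red, green, blue; 480x640 float32, m along the optical axis (not along the pixel's ray), 0 where there is no reading.
- calibration(name): a dict with "camera_matrix" (3x3 intrinsics, pixels), "R" (3x3) and "t" (3): a world point X has camera coordinates R X + t; the wrist camera has in their place "hand_eye" (4x4, takes a point from camera to tool coordinates, whose origin is the TCP and whose axes are the flange's). Camera axes: x right, y down, z forward; pixel columns grow to the right and rows downward; lengths in m; the calibration is good to about 2 mm. A picture is of the moment at which its call begins: read the wrist's pose just before it. calibration takes no time and is no camera call.
- job_done(): hands the job in; it is judged then, once.
The state is a dict: "clock": time; "qpos": joint angles; "dq": joint speeds; "joint_efforts": joint torques, N m; "position": TCP position; "tool_rot": TCP orientation; "ft_force": force on the tool from outside, world axes, zero at the start; "torque": the same for the moment, N m; "gripper_width": opening from 0.0 (shut) to 1.0 (fully open); "grasp_force": force on a finger pad.
Only numpy, scipy, OpenCV 4.12 (cv2) and the standard library are available. Lean on these libraries where they do the work, as an engineer would, in place of code of your own. Each camera call takes 0.05 s, during which the arm holds its last target. There are 200 camera calls.

## Task

Top up the tea dispenser: pull up its spring knob, slide the carriage one notch out from under the cover to the filling notch (not on to the last notch) and let the knob drop back in; then stack tea discs from the silver tray flat in the clear tube until the top of the stack is level with the dark line, no higher. Then pull the knob again, slide the carriage back one notch under the cover and let the knob lock fully home. Put every disc left over into the open white caddy, and leave the cups, saucers and spoon holder where they are.

Things in the scene. Friction and masses are not known exactly. Their poses are not given: they have to be found in the camera images.
- dispenser: Tea dispenser's fixed aluminium bed, 100 mm (its x) by 350 mm (its y, -200 to +150 mm from the origin), rails 26 mm high; origin on the counter. At its +y end a white cover, open to -y and at both long sides: flat roof over y = +65 to +150 mm, full width, underside at z = 124 mm, top at 130 mm; end wall at y = +147 mm. A steel rail with three notches runs along the middle.
- carriage (a joint): Carriage (72 x 160 mm) sliding on the bed with the clear tube and, 95 mm from the tube's axis toward the bed's -y, the spring knob. In m: 0 = tube under the cover (first notch), growing toward the bed's -y. Notches at 0, 0.080 (filling notch, tube in the open) and 0.160 (last, not used here); limits 0 and 0.165. Play in a notch about 1 mm either way; about 1.5 N of friction.
- plunger (a joint): How far the spring knob is pulled up, in m: 0 (locked home in a notch) to 0.014 (stop). Its round-ended pin clears the rail above 0.008; below that the carriage cannot leave its notch. The spring pulls down with 5 N at 0, 10 N at 0.014. Let go between notches, the pin rides on the rail at about 0.008 and drops in when within about 1 mm of a notch.
- knob_grip (a point): On the axis of the black spring knob, an upright cylinder 28 mm across and 28 mm tall; 10 mm below its top, moving with it. At plunger 0 it is 93 mm above the counter. Under the knob, from 22 mm below this point (at plunger 0) down to the carriage plate, a fixed sleeve 26 mm across.
- tube_floor (a point): Centre of the flat floor inside the clear tube, 37 mm above the counter; z up. The tube (bore 49 mm, wall 3 mm, 81 mm tall inside, with open viewing slots about 13 mm wide toward the bed's +x and -x) stands on the carriage. It already holds one or two discs. A full stack is five discs.
- tube_mark (a point): Centre of the dark line round the tube, 75 mm above the tube floor (the level of the top of five discs), 6 mm below the mouth.
- tube_mouth (a point): Centre of the open top of the tube, 81 mm above the tube floor, 118 mm above the counter.
- tray: Rectangular silver-toned tray fixed to the counter, 230 mm (its x) by 350 mm (its y), floor 3 mm thick, rim 6 mm high; origin at the centre of its underside. The supply discs lie on it.
- caddy: Open white plastic caddy, 115 by 115 mm outside, 45 mm high, walls and floor 3 mm, standing loose (0.4 kg); origin at the centre of its underside.
- disc1: Pressed-tea disc, dark brown, 44 mm across, 15 mm thick, 22 g; origin at its centre, z its axis (either face may be up). Lies flat on the tray at the start; may be absent.
- disc2: Pressed-tea disc, dark brown, 44 mm across, 15 mm thick, 22 g; origin at its centre, z its axis (either face may be up). Lies flat on the tray at the start; may be absent.
- disc3: Pressed-tea disc, dark brown, 44 mm across, 15 mm thick, 22 g; origin at its centre, z its axis (either face may be up). Lies flat on the tray at the start; may be absent.
- disc4: Pressed-tea disc, dark brown, 44 mm across, 15 mm thick, 22 g; origin at its centre, z its axis (either face may be up). Lies flat on the tray at the start; may be absent.
- disc5: Pressed-tea disc, dark brown, 44 mm across, 15 mm thick, 22 g; origin at its centre, z its axis (either face may be up). Lies flat on the tray at the start; may be absent.
- disc6: Pressed-tea disc, dark brown, 44 mm across, 15 mm thick, 22 g; origin at its centre, z its axis (either face may be up). Lies flat on the tray at the start; may be absent.
- disc7: Pressed-tea disc, dark brown, 44 mm across, 15 mm thick, 22 g; origin at its centre, z its axis (either face may be up). Lies flat on the tray at the start; may be absent.
- old1: Pressed-tea disc like the others (44 mm by 15 mm, origin at its centre); lies in the tube from the start.
- old2: Pressed-tea disc like the others (44 mm by 15 mm, origin at its centre); lies in the tube from the start, on old1; may be absent.
- cup_a: Clear glass cup, 72 mm across the rim, 75 mm tall, on saucer_a; origin at the centre of its underside. Leave alone.
- saucer_a: White ceramic saucer 124 mm across, 14 mm high. Leave alone.
- cup_b: Clear glass cup like cup_a, on saucer_b. Leave alone.
- saucer_b: White ceramic saucer 124 mm across. Leave alone.
- spoon_holder: Stainless teaspoon holder with spoons, 64 mm across, 140 mm tall over the spoons. Leave alone.
There are look-alikes about, which are no part of the job. Leave any orange look-alike of the disc6 alone.

How it is judged:
On the way, in this order (a step that is already met when the one before it is completed fails the run):
1. the carriage stands in the filling notch, one notch out, with the knob locked home (value of joint carriage between 0.076 and 0.084 m and value of joint plunger below 0.0025 m), for 0.2 s.
2. with the carriage locked in the filling notch, the stack in the tube is filled to the line (all of step 1 and ((horizontal distance between disc1 and tube_floor below 0.006 m and z of disc1 in the frame of tube_floor between 0.0635 and 0.0715 m and (angle between disc1's own z axis and vertical below 0.2 rad or angle between disc1's own z axis and vertical above 2.94 rad)) or (horizontal distance between disc2 and tube_floor below 0.006 m and z of disc2 in the frame of tube_floor between 0.0635 and 0.0715 m and (angle between disc2's own z axis and vertical below 0.2 rad or angle between disc2's own z axis and vertical above 2.94 rad)) or (horizontal distance between disc3 and tube_floor below 0.006 m and z of disc3 in the frame of tube_floor between 0.0635 and 0.0715 m and (angle between disc3's own z axis and vertical below 0.2 rad or angle between disc3's own z axis and vertical above 2.94 rad)) or (horizontal distance between disc4 and tube_floor below 0.006 m and z of disc4 in the frame of tube_floor between 0.0635 and 0.0715 m and (angle between disc4's own z axis and vertical below 0.2 rad or angle between disc4's own z axis and vertical above 2.94 rad)) or (horizontal distance between disc5 and tube_floor below 0.006 m and z of disc5 in the frame of tube_floor between 0.0635 and 0.0715 m and (angle between disc5's own z axis and vertical below 0.2 rad or angle between disc5's own z axis and vertical above 2.94 rad)) or (horizontal distance between disc6 and tube_floor below 0.006 m and z of disc6 in the frame of tube_floor between 0.0635 and 0.0715 m and (angle between disc6's own z axis and vertical below 0.2 rad or angle between disc6's own z axis and vertical above 2.94 rad)) or (horizontal distance between disc7 and tube_floor below 0.006 m and z of disc7 in the frame of tube_floor between 0.0635 and 0.0715 m and (angle between disc7's own z axis and vertical below 0.2 rad or angle between disc7's own z axis and vertical above 2.94 rad)) or (horizontal distance between old1 and tube_floor below 0.006 m and z of old1 in the frame of tube_floor between 0.0635 and 0.0715 m and (angle between old1's own z axis and vertical below 0.2 rad or angle between old1's own z axis and vertical above 2.94 rad)) or (horizontal distance between old2 and tube_floor below 0.006 m and z of old2 in the frame of tube_floor between 0.0635 and 0.0715 m and (angle between old2's own z axis and vertical below 0.2 rad or angle between old2's own z axis and vertical above 2.94 rad))) and not (horizontal distance between disc1 and tube_floor below 0.03 m and z of disc1 in the frame of tube_floor above 0.0715 m) and not (horizontal distance between disc2 and tube_floor below 0.03 m and z of disc2 in the frame of tube_floor above 0.0715 m) and not (horizontal distance between disc3 and tube_floor below 0.03 m and z of disc3 in the frame of tube_floor above 0.0715 m) and not (horizontal distance between disc4 and tube_floor below 0.03 m and z of disc4 in the frame of tube_floor above 0.0715 m) and not (horizontal distance between disc5 and tube_floor below 0.03 m and z of disc5 in the frame of tube_floor above 0.0715 m) and not (horizontal distance between disc6 and tube_floor below 0.03 m and z of disc6 in the frame of tube_floor above 0.0715 m) and not (horizontal distance between disc7 and tube_floor below 0.03 m and z of disc7 in the frame of tube_floor above 0.0715 m) and not (horizontal distance between old1 and tube_floor below 0.03 m and z of old1 in the frame of tube_floor above 0.0715 m) and not (horizontal distance between old2 and tube_floor below 0.03 m and z of old2 in the frame of tube_floor above 0.0715 m)), for 0.2 s.
3. the carriage is back in the first notch under the cover, knob locked home, stack still at the line (((horizontal distance between disc1 and tube_floor below 0.006 m and z of disc1 in the frame of tube_floor between 0.0635 and 0.0715 m and (angle between disc1's own z axis and vertical below 0.2 rad or angle between disc1's own z axis and vertical above 2.94 rad)) or (horizontal distance between disc2 and tube_floor below 0.006 m and z of disc2 in the frame of tube_floor between 0.0635 and 0.0715 m and (angle between disc2's own z axis and vertical below 0.2 rad or angle between disc2's own z axis and vertical above 2.94 rad)) or (horizontal distance between disc3 and tube_floor below 0.006 m and z of disc3 in the frame of tube_floor between 0.0635 and 0.0715 m and (angle between disc3's own z axis and vertical below 0.2 rad or angle between disc3's own z axis and vertical above 2.94 rad)) or (horizontal distance between disc4 and tube_floor below 0.006 m and z of disc4 in the frame of tube_floor between 0.0635 and 0.0715 m and (angle between disc4's own z axis and vertical below 0.2 rad or angle between disc4's own z axis and vertical above 2.94 rad)) or (horizontal distance between disc5 and tube_floor below 0.006 m and z of disc5 in the frame of tube_floor between 0.0635 and 0.0715 m and (angle between disc5's own z axis and vertical below 0.2 rad or angle between disc5's own z axis and vertical above 2.94 rad)) or (horizontal distance between disc6 and tube_floor below 0.006 m and z of disc6 in the frame of tube_floor between 0.0635 and 0.0715 m and (angle between disc6's own z axis and vertical below 0.2 rad or angle between disc6's own z axis and vertical above 2.94 rad)) or (horizontal distance between disc7 and tube_floor below 0.006 m and z of disc7 in the frame of tube_floor between 0.0635 and 0.0715 m and (angle between disc7's own z axis and vertical below 0.2 rad or angle between disc7's own z axis and vertical above 2.94 rad)) or (horizontal distance between old1 and tube_floor below 0.006 m and z of old1 in the frame of tube_floor between 0.0635 and 0.0715 m and (angle between old1's own z axis and vertical below 0.2 rad or angle between old1's own z axis and vertical above 2.94 rad)) or (horizontal distance between old2 and tube_floor below 0.006 m and z of old2 in the frame of tube_floor between 0.0635 and 0.0715 m and (angle between old2's own z axis and vertical below 0.2 rad or angle between old2's own z axis and vertical above 2.94 rad))) and value of joint carriage between -0.004 and 0.004 m and value of joint plunger below 0.0025 m), for 0.2 s.
At the end, for the whole second after the job is handed in: Carriage at the first notch (within 4 mm) with the plunger down (under 2.5 mm); the top of the flat stack in the tube within 4 mm of the dark line (five discs), nothing above it; every other disc at rest inside the caddy (all of step 3 and ((horizontal distance between disc1 and tube_floor below 0.006 m and z of disc1 in the frame of tube_floor between 0 and 0.0715 m and (angle between disc1's own z axis and vertical below 0.2 rad or angle between disc1's own z axis and vertical above 2.94 rad)) or (x of disc1 in the frame of caddy between -0.052 and 0.052 m and y of disc1 in the frame of caddy between -0.052 and 0.052 m and z of disc1 in the frame of caddy between 0.005 and 0.065 m)) and ((horizontal distance between disc2 and tube_floor below 0.006 m and z of disc2 in the frame of tube_floor between 0 and 0.0715 m and (angle between disc2's own z axis and vertical below 0.2 rad or angle between disc2's own z axis and vertical above 2.94 rad)) or (x of disc2 in the frame of caddy between -0.052 and 0.052 m and y of disc2 in the frame of caddy between -0.052 and 0.052 m and z of disc2 in the frame of caddy between 0.005 and 0.065 m)) and ((horizontal distance between disc3 and tube_floor below 0.006 m and z of disc3 in the frame of tube_floor between 0 and 0.0715 m and (angle between disc3's own z axis and vertical below 0.2 rad or angle between disc3's own z axis and vertical above 2.94 rad)) or (x of disc3 in the frame of caddy between -0.052 and 0.052 m and y of disc3 in the frame of caddy between -0.052 and 0.052 m and z of disc3 in the frame of caddy between 0.005 and 0.065 m)) and ((horizontal distance between disc4 and tube_floor below 0.006 m and z of disc4 in the frame of tube_floor between 0 and 0.0715 m and (angle between disc4's own z axis and vertical below 0.2 rad or angle between disc4's own z axis and vertical above 2.94 rad)) or (x of disc4 in the frame of caddy between -0.052 and 0.052 m and y of disc4 in the frame of caddy between -0.052 and 0.052 m and z of disc4 in the frame of caddy between 0.005 and 0.065 m)) and ((horizontal distance between disc5 and tube_floor below 0.006 m and z of disc5 in the frame of tube_floor between 0 and 0.0715 m and (angle between disc5's own z axis and vertical below 0.2 rad or angle between disc5's own z axis and vertical above 2.94 rad)) or (x of disc5 in the frame of caddy between -0.052 and 0.052 m and y of disc5 in the frame of caddy between -0.052 and 0.052 m and z of disc5 in the frame of caddy between 0.005 and 0.065 m)) and ((horizontal distance between disc6 and tube_floor below 0.006 m and z of disc6 in the frame of tube_floor between 0 and 0.0715 m and (angle between disc6's own z axis and vertical below 0.2 rad or angle between disc6's own z axis and vertical above 2.94 rad)) or (x of disc6 in the frame of caddy between -0.052 and 0.052 m and y of disc6 in the frame of caddy between -0.052 and 0.052 m and z of disc6 in the frame of caddy between 0.005 and 0.065 m)) and ((horizontal distance between disc7 and tube_floor below 0.006 m and z of disc7 in the frame of tube_floor between 0 and 0.0715 m and (angle between disc7's own z axis and vertical below 0.2 rad or angle between disc7's own z axis and vertical above 2.94 rad)) or (x of disc7 in the frame of caddy between -0.052 and 0.052 m and y of disc7 in the frame of caddy between -0.052 and 0.052 m and z of disc7 in the frame of caddy between 0.005 and 0.065 m)) and ((horizontal distance between old1 and tube_floor below 0.006 m and z of old1 in the frame of tube_floor between 0 and 0.0715 m and (angle between old1's own z axis and vertical below 0.2 rad or angle between old1's own z axis and vertical above 2.94 rad)) or (x of old1 in the frame of caddy between -0.052 and 0.052 m and y of old1 in the frame of caddy between -0.052 and 0.052 m and z of old1 in the frame of caddy between 0.005 and 0.065 m)) and ((horizontal distance between old2 and tube_floor below 0.006 m and z of old2 in the frame of tube_floor between 0 and 0.0715 m and (angle between old2's own z axis and vertical below 0.2 rad or angle between old2's own z axis and vertical above 2.94 rad)) or (x of old2 in the frame of caddy between -0.052 and 0.052 m and y of old2 in the frame of caddy between -0.052 and 0.052 m and z of old2 in the frame of caddy between 0.005 and 0.065 m)) and linear speed of each of disc1, disc2, disc3, disc4, disc5, disc6, disc7, old1, old2 below 0.02 m/s); the robot touches nothing.
It fails at once if a cup, saucer or the spoon holder is pushed more than 30 mm or a cup is tipped (distance of any of cup_a, saucer_a, cup_b, saucer_b, spoon_holder from where it was at the start of the episode above 0.03 m or angle between any of cup_a, cup_b's own z axis and vertical above 0.5 rad).
It fails at once if the carriage is run on well past the filling notch (value of joint carriage above 0.115 m).
Of disc1, disc2, disc3, disc4 only 3 to 4 are there at a start; the rules pass over those that are not, and their reading is None.
Of disc5, disc6, disc7, old2 only 2 to 3 are there at a start; the rules pass over those that are not, and their reading is None.
At some moment in a run one of disc1, disc2, disc3, disc4, disc5, disc6, disc7, caddy may be knocked a few centimetres aside while the robot is not near it.
Once in a run the grip may slacken for a moment while it holds something.
It also fails if it takes over 210 s, if anything falls off the work surface, if the arm or the gripper's body presses on something with over 40 N, if the wrist force passes 120 N, or if a joint passes its speed limit or range.

## Working session

There is one attempt and no reset: what is moved stays moved. The work goes in short steps, Python scripts to look and compute and a shell command to move; the robot and the scene stay as the last step left them, time stands still between calls to the robot, and variables do not carry over. Pictures are saved under pics/ and viewed, at most 14 in all, crops included, and the job is handed in when it is done.

```bash
mkdir -p pics; ls; cat > h.py <<'E'
from plant import *
import numpy as np, cv2
def save(n,im): cv2.imwrite('pics/'+n,cv2.cvtColor(im,cv2.COLOR_RGB2BGR))
def cam(name,obs=None):
    c=calibration(name);K=np.array(c["camera_matrix"])
    if "R" in c: R=np.array(c["R"]);t=np.array(c["t"])
    else:
        H=np.array(c["hand_eye"]);o=obs or observe()
        Rt=np.array(o["tool_rot"]);p=np.array(o["position"])
        Rw=Rt@H[:3,:3];pw=Rt@H[:3,3]+p
        R=Rw.T;t=-R@pw
    return K,R,t
def ray(uv,z,c):
    K,R,t=c;uv=np.atleast_2d(uv).astype(float)
    d=(R.T@np.linalg.inv(K)@np.c_[uv,np.ones(len(uv))].T).T;o=-R.T@t
    return o+d*((z-o[2])/d[:,2])[:,None]
def proj(X,c):
    K,R,t=c;p=(K@(R@np.atleast_2d(X).T+t[:,None])).T;return p[:,:2]/p[:,2:]
def cloud(d,c):
    K,R,t=c;v,u=np.mgrid[:480,:640];uv=np.c_[u.ravel(),v.ravel(),np.ones(u.size)]
    P=(np.linalg.inv(K)@uv.T)*d.ravel();return (R.T@(P-t[:,None])).T.reshape(480,640,3)
E
python3 - <<'E'
from h import *
for n in("scene","top"):
    p,d=capture(n);save(n+'0.png',p);np.savez(n+'0.npz',p=p,d=d);K,R,t=cam(n);print(n,-R.T@t,K[0,0])
print(observe()); print(calibration("wrist"))
E
```

```text
pics
scene [ 1.59627221 -0.23214533  0.86327881] 607.242993909409
top [ 0.36073807 -0.00737458  0.94341493] 444.3262314197424
{'clock': 0.1, 'qpos': array([ 1.17859010e+00,  1.31073098e-01,  1.48917097e+00,  1.99407211e-05,
        1.52301228e+00, -8.53871055e-02]), 'dq': array([-2.53934933e-04,  8.09772351e-05, -1.82038054e-03,  7.20663109e-04,
       -5.51649912e-04,  4.07405937e-04]), 'joint_efforts': array([ 1.61020813e-03, -5.70957720e+01, -5.01939690e+01, -6.96659208e-05,
        8.24944640e-03, -3.01557179e-05]), 'position': array([0.18098023, 0.57150601, 0.21445653]), 'tool_rot': array([[-9.53298758e-01,  3.02028227e-01, -6.54315003e-04],
       [ 3.02028893e-01,  9.53297544e-01, -1.52975066e-03],
       [ 1.61729007e-04, -1.65593144e-03, -9.99998616e-01]]), 'ft_force': array([-0.43480996, -0.77625955,  0.02483609]), 'torque': array([-0.00057219,  0.01530613,  0.05804179]), 'grasp_force': 0.0, 'gripper_width': 0.9983183861873093}
{'camera_matrix': array([[370.54524501,   0.        , 326.69287951],
       [  0.        , 370.54524501, 241.77225383],
       [  0.        ,   0.        ,   1.        ]]), 'hand_eye': array([[-3.96765951e-04, -9.64185443e-01, -2.65228720e-01,
         6.78133048e-02],
       [ 9.99999801e-01, -5.12896046e-04,  3.68591415e-04,
         2.81406017e-04],
       [-4.91425238e-04, -2.65228521e-01,  9.64185454e-01,
        -1.58226753e-01],
       [ 0.00000000e+00,  0.00000000e+00,  0.00000000e+00,
         1.00000000e+00]])}
```

View pics/top0.png

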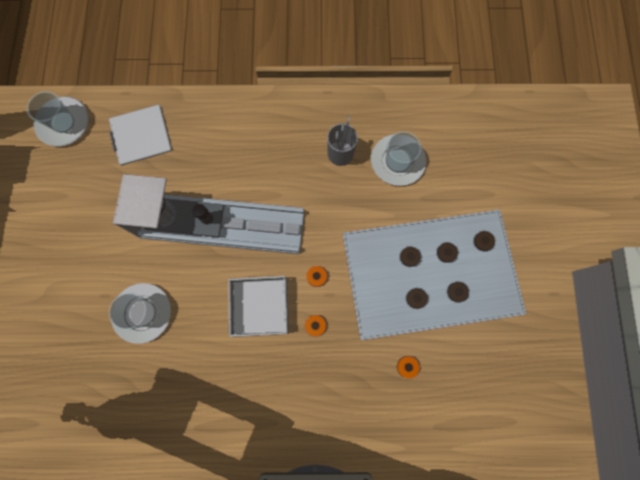

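View pics/scene0.png

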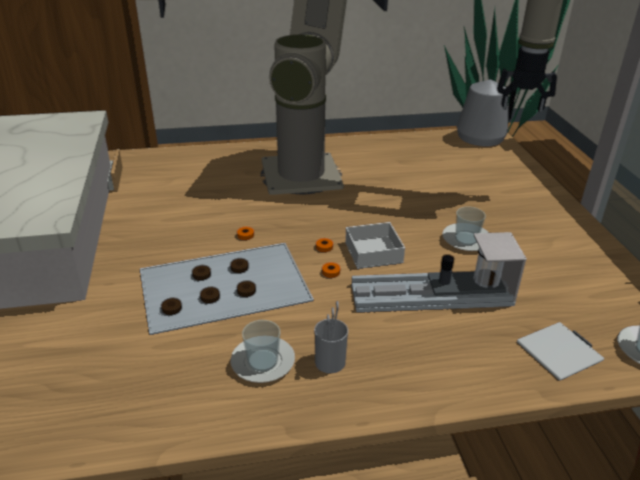

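The top view shows five dark discs on the tray at (411,257), (447,252), (484,240), (417,298) and (458,292). The cover is at (141,201), the knob at (203,212) and the caddy at (259,306). The orange rings are look-alikes, and the white block at (140,135) is something else. The scene view agrees with this.

```bash
python3 - <<'E'
from h import *
z=np.load('top0.npz');p,d=z['p'],z['d'];c=cam('top');P=cloud(d,c)
def reg(u0,u1,v0,v1,z0,z1):
    m=np.zeros((480,640),bool);m[v0:v1,u0:u1]=1
    return m&(P[...,2]>z0)&(P[...,2]<z1)
for nm,r in dict(cover=(100,175,165,235,.115,.14),knob=(190,216,195,225,.092,.112),bed=(130,310,185,260,.020,.032),caddy=(220,295,270,342,.036,.05)).items():
    m=reg(*r);X=P[m];b=cv2.minAreaRect(X[:,:2].astype(np.float32)*1000)
    print(nm,m.sum(),X.mean(0).round(4),np.median(X[:,2]).round(4),'rect',b)
hsv=cv2.cvtColor(p,cv2.COLOR_RGB2HSV);g=p.max(2)
m=((g<75)).astype(np.uint8);m[:,:345]=0;m[:205]=0;m[340:]=0;m[:,525:]=0
n,l,s,cc=cv2.connectedComponentsWithStats(m)
for i in range(1,n):
    if s[i,4]>100: print('disc',cc[i],s[i,2:],ray(cc[i],.013,c)[0].round(4),P[int(cc[i][1]),int(cc[i][0])].round(3))
# tray via bright mask depth
K=reg(340,530,205,345,.004,.012);print(K.sum(),cv2.minAreaRect(P[K][:,:2].astype(np.float32)*1000))
# scene camera knob
z2=np.load('scene0.npz');P2=cloud(z2['d'],cam('scene'))
m=np.zeros((480,640),bool);m[250:285,435:460]=1;m&=(P2[...,2]>.078)&(P2[...,2]<.11);X=P2[m];print('knob scene',len(X),X.mean(0),X[:,2].max(),np.median(z2['p'][m],0))
save('crop_scene.png',cv2.resize(z2['p'][220:320,340:530],None,fx=4,fy=4,interpolation=cv2.INTER_CUBIC))
E
```

```text
cover 2247 [0.62   0.3339 0.1294] 0.1294 rect ((621.384765625, 334.3230285644531), (86.3665771484375, 100.71495056152344), 84.14054870605469)
knob 166 [0.6084 0.2266 0.1015] 0.1021 rect ((609.1015625, 227.59002685546875), (25.280155181884766, 26.67928695678711), 11.492693901062012)
bed 2185 [0.5989 0.1689 0.0248] 0.0247 rect ((606.9042358398438, 203.20761108398438), (348.4125061035156, 98.40303802490234), 84.05557250976562)
caddy 434 [0.4288 0.1215 0.0434] 0.0439 rect ((426.39324951171875, 116.35848999023438), (115.08621978759766, 115.3158187866211), 2.6385011672973633)
disc [483.77777778 240.90849673] [ 20  19 306] [ 0.5625 -0.3631  0.013 ] [ 0.563 -0.359  0.02 ]
disc [446.96753247 252.31168831] [ 21  19 308] [ 0.5381 -0.2824  0.013 ] [ 0.538 -0.279  0.018]
disc [410.1409396  256.51677852] [ 20  19 298] [ 0.5295 -0.2034  0.013 ] [ 0.53  -0.202  0.018]
disc [457.69592476 291.68965517] [ 20  20 319] [ 0.4543 -0.2989  0.013 ] [ 0.455 -0.296  0.02 ]
disc [416.73734177 298.03164557] [ 21  19 316] [ 0.4416 -0.2126  0.013 ] [ 0.441 -0.21   0.016]
4402 ((501.6628112792969, -257.2418212890625), (407.14208984375, 289.0415954589844), 89.2708740234375)
knob scene 192 [0.61620801 0.22380101 0.09531493] 0.1082222677226397 [14. 14. 15.]
```

View pics/crop_scene.png

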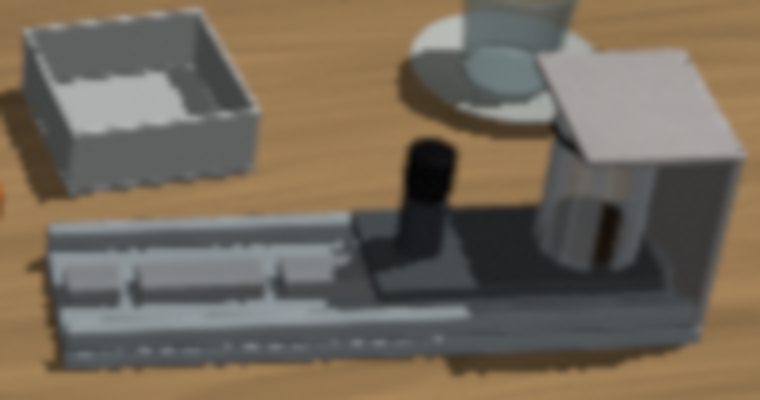

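The crop shows dark disc in the viewing slot, about two discs high. I'll confirm that from above later. The bed axis and knob positions agree with the stated sizes, so I'm moving over the knob.

```bash
cat >> h.py <<'E'
def go(x,y,z,yaw=None):
    "print remaining shift along tool axes in mm (and the turn about tool z, tool x axis to heading yaw deg)"
    o=observe();R=np.array(o["tool_rot"]);p=np.array(o["position"])
    s='mm '+str((R.T@(np.array([x,y,z])-p)*1000).round(1))+' tilt '+str((R[:,2]).round(4))
    h=np.degrees(np.arctan2(R[1,0],R[0,0]));s+=' head %.2f'%h
    if yaw is not None: s+=' turn_tool_z %.3f'%-np.radians((yaw-h+180)%360-180)
    print(s,'F',np.array(o["ft_force"]).round(1),'w %.3f g %.1f t %.1f'%(o["gripper_width"],o["grasp_force"],o["clock"]))
E
python3 -m creep '[{"offset":[-51.2,-19.9,0],"angular":[0,0,0],"claw":1},{"offset":[-51.2,-19.9,0],"angular":[0,0,0],"claw":1},{"offset":[-51.2,-19.9,0],"angular":[0,0,0],"claw":1},{"offset":[-51.2,-19.9,0],"angular":[0,0,0],"claw":1},{"offset":[-51.2,-19.9,0],"angular":[0,0,0],"claw":1},{"offset":[-51.2,-19.9,0],"angular":[0,0,0],"claw":1},{"offset":[-51.2,-19.9,0],"angular":[0,0,0],"claw":1},{"offset":[-51.2,-19.9,0],"angular":[0,0,0],"claw":1},{"offset":[-51.2,-19.9,0],"angular":[0,0,0],"claw":1},{"offset":[-51.2,-19.9,0],"angular":[0,0,0],"claw":1},{"offset":[0,0,0],"angular":[0,0,0],"claw":1}]'
python3 -m creep '[{"offset":[0,0,0],"angular":[0,0,0.171],"claw":1},{"offset":[0,0,0],"angular":[0,0,0.171],"claw":1},{"offset":[0,0,0],"angular":[0,0,0.171],"claw":1},{"offset":[0,0,0],"angular":[0,0,0.171],"claw":1},{"offset":[0,0,0],"angular":[0,0,0.171],"claw":1},{"offset":[0,0,0],"angular":[0,0,0.171],"claw":1},{"offset":[0,0,0],"angular":[0,0,0.171],"claw":1},{"offset":[0,0,0],"angular":[0,0,0.171],"claw":1},{"offset":[0,0,0],"angular":[0,0,0],"claw":1},{"offset":[0,0,0],"angular":[0,0,0],"claw":1}]'
python3 - <<'E'
from h import *
go(.609,.2275,.215,84.06)
c=cam('wrist');p,d=capture('wrist');save('w1.png',p);P=cloud(d,c)
X=P[(P[...,2]>.097)&(P[...,2]<.110)&(abs(P[...,0]-.609)<.03)&(abs(P[...,1]-.2275)<.03)]
print(len(X),X.mean(0) if len(X) else 0, cv2.minAreaRect(X[:,:2].astype(np.float32)*1000) if len(X) else 0)
E
```

```text
clock: 1.48
position: [0.6112, 0.2241, 0.214]
tool_rot: [[-0.952, 0.306, -0.001], [0.306, 0.952, -0.001], [0.001, -0.002, -1.0]]
ft_force: [-0.4, 0.3, 0.4]
gripper_width: 0.999
grasp_force: 0.0
clock: 2.72
position: [0.6088, 0.228, 0.2152]
tool_rot: [[0.099, 0.995, -0.0], [0.995, -0.099, -0.0], [-0.0, -0.0, -1.0]]
ft_force: [0.1, -0.0, -1.0]
gripper_width: 0.998
grasp_force: 0.0
mm [-0.5  0.3  0.2] tilt [-5.e-04 -1.e-04 -1.e+00] head 84.29 turn_tool_z 0.004 F [ 0.1 -0.  -1. ] w 0.998 g 0.0 t 2.7
1016 [0.60971798 0.22960308 0.1021839 ] ((609.5489501953125, 229.21595764160156), (27.084331512451172, 26.875761032104492), 40.782989501953125)
```

View pics/w1.png

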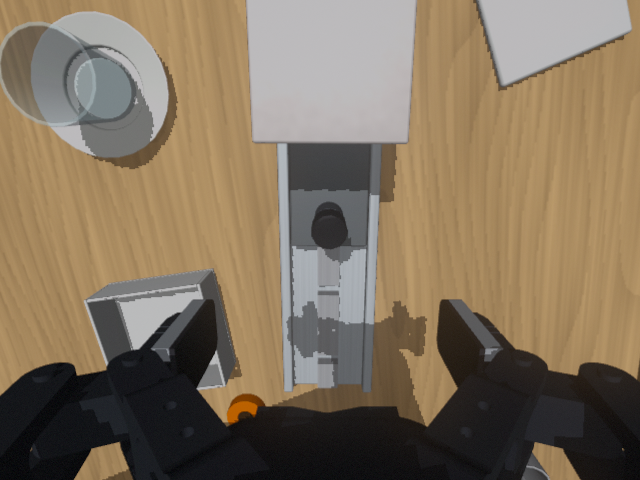

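Looking down, the knob is at (329,228), in line between the fingers. The wrist measurement agrees with the top view to 2 mm, so I'll descend and grip.

```bash

python3 -m creep '[{"offset":[0.3,0.4,25],"angular":[0,0,0.004],"claw":1},{"offset":[0.3,0,25],"angular":[0,0,0],"claw":1},{"offset":[0,0,25],"angular":[0,0,0],"claw":1},{"offset":[0,0,25],"angular":[0,0,0],"claw":1},{"offset":[0,0,15],"angular":[0,0,0],"claw":1},{"offset":[0,0,7.5],"angular":[0,0,0],"claw":1},{"offset":[0,0,0],"angular":[0,0,0],"claw":0.5},{"offset":[0,0,0],"angular":[0,0,0],"claw":0.5},{"offset":[0,0,0],"angular":[0,0,0],"claw":0.5}]' 40
python3 - <<'E'
from h import *
go(.6093,.2285,.092,84.06)
E
python3 -m creep '[{"offset":[0,0,0],"angular":[0,0,0],"claw":0.38},{"offset":[0,0,0],"angular":[0,0,0],"claw":0.34},{"offset":[0,0,0],"angular":[0,0,0],"claw":0.3},{"offset":[0,0,0],"angular":[0,0,0],"claw":0.25},{"offset":[0,0,0],"angular":[0,0,0],"claw":0.2},{"offset":[0,0,0],"angular":[0,0,0],"claw":0.2},{"offset":[0,0,0],"angular":[0,0,0],"claw":0.2}]' 60
```

```text
clock: 3.9
position: [0.6103, 0.2284, 0.094]
tool_rot: [[0.108, 0.994, 0.002], [0.994, -0.108, 0.0], [0.001, 0.002, -1.0]]
ft_force: [-0.2, -0.5, 0.7]
gripper_width: 0.497
grasp_force: 0.0
mm [-0. -1.  2.] tilt [ 1.6e-03  5.0e-04 -1.0e+00] head 83.82 turn_tool_z -0.004 F [-0.2 -0.5  0.7] w 0.497 g 0.0 t 3.9
clock: 4.78
position: [0.6096, 0.2282, 0.0929]
tool_rot: [[0.108, 0.994, -0.0], [0.994, -0.108, -0.0], [-0.0, -0.0, -1.0]]
ft_force: [0.1, -0.1, -0.6]
gripper_width: 0.196
grasp_force: 0.0
```

```bash
python3 - <<'E'
from h import *
go(.6093,.2285,.092,84.06)
p,d=capture('wrist');save('w2.png',p)
E
```

```text
mm [ 0.3 -0.4  0.9] tilt [-0. -0. -1.] head 83.81 turn_tool_z -0.004 F [ 0.1 -0.1 -0.6] w 0.196 g 0.0 t 4.8
```

View pics/w2.png

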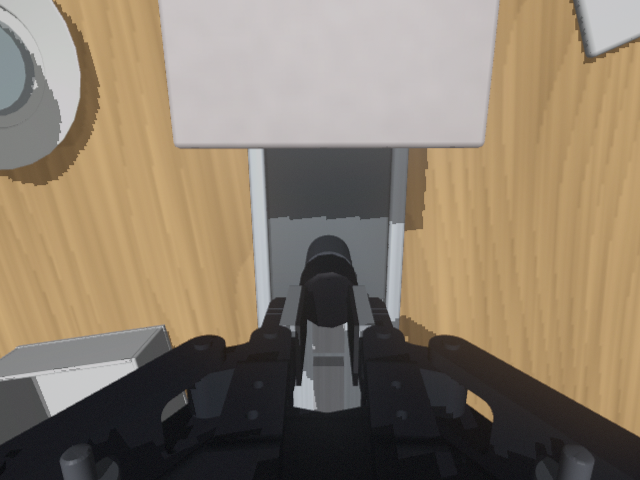

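The knob, at (330,295), sits between the pads, which look just about to touch it. I'll close further.

```bash

python3 -m creep '[{"offset":[0,0,0],"angular":[0,0,0],"claw":0.15},{"offset":[0,0,0],"angular":[0,0,0],"claw":0.1},{"offset":[0,0,0],"angular":[0,0,0],"claw":0.05},{"offset":[0,0,0],"angular":[0,0,0],"claw":0},{"offset":[0,0,0],"angular":[0,0,0],"claw":0},{"offset":[0,0,0],"angular":[0,0,0],"claw":0}]' 60
python3 - <<'E'
from h import *
go(.6093,.2285,.092,84.06)
c=cam('wrist');p,d=capture('wrist');save('w3.png',p[200:480,180:480]);P=cloud(d,c)
for v in (265,280,295,310,330): print(v,P[v,330].round(3))
for u in (280,290,300,310): print(u,P[320,u].round(3))
E
```

```text
clock: 5.58
position: [0.6096, 0.2282, 0.0929]
tool_rot: [[0.108, 0.994, 0.0], [0.994, -0.108, 0.0], [0.0, -0.0, -1.0]]
ft_force: [0.4, 0.3, 0.5]
gripper_width: 0.001
grasp_force: 0.0
mm [ 0.2 -0.4  0.9] tilt [ 0.  0. -1.] head 83.82 turn_tool_z -0.004 F [0.4 0.3 0.5] w 0.001 g 0.0 t 5.6
265 [0.612 0.242 0.096]
280 [0.611 0.238 0.102]
295 [0.612 0.24  0.124]
310 [0.611 0.24  0.135]
330 [0.611 0.238 0.146]
280 [0.57  0.177 0.012]
290 [0.597 0.238 0.135]
300 [0.601 0.237 0.136]
310 [0.605 0.24  0.142]
```

View pics/w3.png

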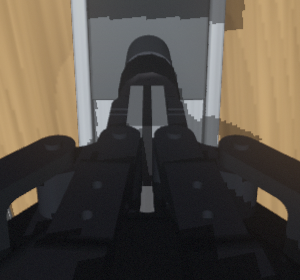

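```bash
python3 - <<'E'
from h import *
c=cam('wrist');p,d=capture('wrist');P=cloud(d,c)
for v in range(230,310,4): print(v,*[P[v,u].round(3) for u in (318,326,334,342)])
q,e=capture('top');Q=cloud(e,cam('top'));m=(Q[...,2]>.085)&(Q[...,2]<.11)&(abs(Q[...,0]-.609)<.04)&(abs(Q[...,1]-.2275)<.04);print(m.sum())
E
```

```text
230 [0.606 0.245 0.037] [0.61  0.244 0.037] [0.615 0.244 0.037] [0.62  0.243 0.037]
234 [0.605 0.242 0.037] [0.61  0.242 0.037] [0.615 0.241 0.036] [0.62  0.241 0.036]
238 [0.605 0.241 0.041] [0.61  0.242 0.045] [0.615 0.241 0.043] [0.619 0.238 0.036]
242 [0.605 0.241 0.049] [0.61  0.242 0.055] [0.614 0.241 0.052] [0.619 0.237 0.043]
246 [0.606 0.241 0.058] [0.61  0.241 0.061] [0.614 0.241 0.06 ] [0.619 0.238 0.052]
250 [0.606 0.241 0.065] [0.61  0.242 0.07 ] [0.614 0.241 0.069] [0.618 0.238 0.061]
254 [0.606 0.24  0.07 ] [0.61  0.242 0.078] [0.614 0.239 0.07 ] [0.618 0.239 0.069]
258 [0.606 0.242 0.082] [0.61  0.242 0.084] [0.614 0.242 0.085] [0.618 0.24  0.079]
262 [0.606 0.242 0.088] [0.61  0.242 0.09 ] [0.614 0.241 0.09 ] [0.617 0.24  0.085]
266 [0.607 0.242 0.094] [0.61  0.242 0.096] [0.614 0.242 0.096] [0.617 0.24  0.092]
270 [0.607 0.242 0.1  ] [0.61  0.242 0.101] [0.614 0.241 0.1  ] [0.617 0.24  0.098]
274 [0.607 0.241 0.102] [0.61  0.241 0.102] [0.613 0.24  0.1  ] [0.617 0.24  0.101]
278 [0.606 0.239 0.102] [0.61  0.239 0.103] [0.613 0.238 0.102] [0.617 0.239 0.103]
282 [0.606 0.238 0.103] [0.61  0.237 0.103] [0.613 0.237 0.102] [0.616 0.237 0.103]
286 [0.607 0.24  0.114] [0.61  0.24  0.114] [0.613 0.24  0.114] [0.616 0.239 0.114]
290 [0.607 0.24  0.117] [0.61  0.24  0.117] [0.613 0.239 0.117] [0.616 0.24  0.12 ]
294 [0.607 0.24  0.122] [0.61  0.24  0.122] [0.613 0.239 0.121] [0.616 0.239 0.121]
298 [0.607 0.24  0.125] [0.61  0.24  0.126] [0.613 0.239 0.124] [0.616 0.239 0.125]
302 [0.607 0.24  0.128] [0.61  0.24  0.129] [0.613 0.239 0.128] [0.616 0.24  0.13 ]
306 [0.607 0.24  0.132] [0.61  0.24  0.132] [0.613 0.24  0.132] [0.616 0.239 0.133]
81
```

The depth shows the shut fingertips at z≈0.111 while the TCP reads 0.093. So the tips stand about 18 mm behind the reported TCP and the fingers closed above the knob. I'll open, go 35 mm lower and grip again. Even if that reading is wrong, the tips still clear the carriage plate.

```bash

python3 -m creep '[{"offset":[0.5,-0.3,0],"angular":[0,0,-0.004],"claw":0.7},{"offset":[0,0,0],"angular":[0,0,0],"claw":0.7},{"offset":[0,0,0],"angular":[0,0,0],"claw":0.7},{"offset":[0,0,0],"angular":[0,0,0],"claw":0.7},{"offset":[0,0,0],"angular":[0,0,0],"claw":0.7},{"offset":[0,0,0],"angular":[0,0,0],"claw":0.7},{"offset":[0,0,9],"angular":[0,0,0],"claw":0.7},{"offset":[0,0,9],"angular":[0,0,0],"claw":0.7},{"offset":[0,0,9],"angular":[0,0,0],"claw":0.7},{"offset":[0,0,8],"angular":[0,0,0],"claw":0.7},{"offset":[0,0,0],"angular":[0,0,0],"claw":0.7}]' 60
python3 -m creep '[{"offset":[0,0,0],"angular":[0,0,0],"claw":0.4},{"offset":[0,0,0],"angular":[0,0,0],"claw":0.35},{"offset":[0,0,0],"angular":[0,0,0],"claw":0.3},{"offset":[0,0,0],"angular":[0,0,0],"claw":0.25},{"offset":[0,0,0],"angular":[0,0,0],"claw":0.2},{"offset":[0,0,0],"angular":[0,0,0],"claw":0.2},{"offset":[0,0,0],"angular":[0,0,0],"claw":0.2}]' 60
python3 - <<'E'
from h import *
go(.6096,.2288,.058,84.06)
E
```

```text
clock: 7.1
position: [0.6086, 0.2285, 0.0565]
tool_rot: [[0.104, 0.995, -0.002], [0.995, -0.104, -0.001], [-0.001, -0.002, -1.0]]
ft_force: [-0.7, -0.0, -0.2]
gripper_width: 0.698
grasp_force: 0.0
clock: 7.98
position: [0.6105, 0.2288, 0.0588]
tool_rot: [[0.104, 0.995, 0.002], [0.995, -0.104, 0.0], [0.001, 0.002, -1.0]]
ft_force: [4.3, -1.4, 2.5]
gripper_width: 0.305
grasp_force: 58.9
mm [-0.1 -0.9  0.8] tilt [ 2.4e-03  4.0e-04 -1.0e+00] head 84.03 turn_tool_z -0.001 F [ 4.3 -1.4  2.5] w 0.305 g 58.9 t 8.0
```

```bash

python3 -m creep '[{"offset":[0,0.5,-3],"angular":[0,0,0],"claw":0.1},{"offset":[0,0,-3],"angular":[0,0,0],"claw":0.1},{"offset":[0,0,-3],"angular":[0,0,0],"claw":0.1},{"offset":[0,0,-2.5],"angular":[0,0,0],"claw":0.1},{"offset":[0,0,0],"angular":[0,0,0],"claw":0.1},{"offset":[0,0,0],"angular":[0,0,0],"claw":0.1}]' 80
python3 - <<'E'
from h import *
go(.6096,.2288,.070,84.06)
E
```

```text
clock: 8.72
position: [0.6104, 0.2285, 0.0684]
tool_rot: [[0.104, 0.995, 0.001], [0.995, -0.104, -0.0], [-0.0, 0.001, -1.0]]
ft_force: [9.9, 0.5, -7.6]
gripper_width: 0.303
grasp_force: 79.1
mm [ 0.2 -0.8 -1.6] tilt [ 9.e-04 -1.e-04 -1.e+00] head 84.03 turn_tool_z -0.001 F [ 9.9  0.5 -7.6] w 0.303 g 79.1 t 8.7
```

```bash

python3 -m creep '[{"offset":[0,-1,-1.5],"angular":[0,0,0],"claw":0.1},{"offset":[0,-0.5,0],"angular":[0,0,0],"claw":0.1},{"offset":[-6,0,0],"angular":[0,0,0],"claw":0.1},{"offset":[-6,0,0],"angular":[0,0,0],"claw":0.1},{"offset":[-8,0,0],"angular":[0,0,0],"claw":0.1},{"offset":[0,0,0],"angular":[0,0,0],"claw":0.1}]' 80
python3 - <<'E'
from h import *
go(.6094,.2285,.070,84.06)
E
```

```text
clock: 9.48
position: [0.6081, 0.2077, 0.0705]
tool_rot: [[0.105, 0.994, 0.003], [0.994, -0.105, -0.001], [-0.0, 0.003, -1.0]]
ft_force: [14.9, -2.7, -9.2]
gripper_width: 0.303
grasp_force: 79.4
mm [20.9 -0.9  0.5] tilt [ 3.4e-03 -8.0e-04 -1.0e+00] head 83.98 turn_tool_z -0.001 F [14.9 -2.7 -9.2] w 0.303 g 79.4 t 9.5
```

```bash

python3 -m creep '[{"offset":[-5,1.5,0],"angular":[0,0,0],"claw":0.1},{"offset":[-5,1,0],"angular":[0,0,0],"claw":0.1},{"offset":[0,0,0],"angular":[0,0,0],"claw":0.1}]' 80
python3 - <<'E'
from h import *
go(.6094,.2285,.070,84.06)
E
python3 -m creep '[{"offset":[-10,0.5,0],"angular":[0,0,0],"claw":0.1},{"offset":[-10,0,0],"angular":[0,0,0],"claw":0.1},{"offset":[0,0,0],"angular":[0,0,0],"claw":0.1}]' 80
python3 - <<'E'
from h import *
go(.6094,.2285,.070,84.06)
E
```

```text
clock: 9.85
position: [0.6071, 0.1979, 0.0692]
tool_rot: [[0.104, 0.995, -0.002], [0.995, -0.104, -0.001], [-0.001, -0.002, -1.0]]
ft_force: [6.1, -2.1, -8.0]
gripper_width: 0.306
grasp_force: 79.4
mm [30.7 -0.9 -0.8] tilt [-0.0018 -0.001  -1.    ] head 84.01 turn_tool_z -0.001 F [ 6.1 -2.1 -8. ] w 0.306 g 79.4 t 9.8
clock: 10.22
position: [0.605, 0.1776, 0.0697]
tool_rot: [[0.105, 0.995, -0.003], [0.995, -0.105, -0.001], [-0.001, -0.003, -1.0]]
ft_force: [0.6, -1.8, -7.8]
gripper_width: 0.301
grasp_force: 79.5
mm [51.1 -1.  -0.3] tilt [-0.0027 -0.0011 -1.    ] head 83.99 turn_tool_z -0.001 F [ 0.6 -1.8 -7.8] w 0.301 g 79.5 t 10.2
```

```bash

python3 -m creep '[{"offset":[-10,0,0],"angular":[0,0,0],"claw":0.1},{"offset":[-10,0,0],"angular":[0,0,0],"claw":0.1},{"offset":[-7,0,0],"angular":[0,0,0],"claw":0.1},{"offset":[-2,0,0],"angular":[0,0,0],"claw":0.1},{"offset":[0,0,0],"angular":[0,0,0],"claw":0.1},{"offset":[0,0,0],"angular":[0,0,0],"claw":0.1}]' 80
python3 - <<'E'
from h import *
for i in range(3): go(.6094,.2285,.070,84.06); capture('wrist')
E
python3 -m creep '[{"offset":[0,0,2],"angular":[0,0,0],"claw":0.1},{"offset":[0,0,2],"angular":[0,0,0],"claw":0.1},{"offset":[0,0,2],"angular":[0,0,0],"claw":0.1},{"offset":[0,0,2],"angular":[0,0,0],"claw":0.1},{"offset":[0,0,0],"angular":[0,0,0],"claw":0.1},{"offset":[0,0,0],"angular":[0,0,0],"claw":0.1}]' 80
```

```text
clock: 10.98
position: [0.6022, 0.1495, 0.0703]
tool_rot: [[0.104, 0.995, -0.002], [0.995, -0.104, -0.001], [-0.001, -0.002, -1.0]]
ft_force: [-6.1, -0.7, -7.8]
gripper_width: 0.303
grasp_force: 79.6
mm [79.3 -1.   0.2] tilt [-0.0023 -0.001  -1.    ] head 84.04 turn_tool_z -0.000 F [-6.1 -0.7 -7.8] w 0.303 g 79.6 t 11.0
mm [79.3 -1.   0.1] tilt [-0.0023 -0.001  -1.    ] head 84.04 turn_tool_z -0.000 F [-6.3 -0.9 -9.3] w 0.302 g 79.6 t 11.0
mm [79.3 -1.   0.2] tilt [-2.2e-03 -9.0e-04 -1.0e+00] head 84.04 turn_tool_z -0.000 F [-6.1 -0.9 -8.8] w 0.303 g 79.6 t 11.1
clock: 11.88
position: [0.6022, 0.1497, 0.0626]
tool_rot: [[0.104, 0.995, -0.002], [0.995, -0.104, -0.001], [-0.001, -0.002, -1.0]]
ft_force: [-6.2, -1.5, -5.9]
gripper_width: 0.301
grasp_force: 79.9
```

```bash

python3 -m creep '[{"offset":[0,0,2],"angular":[0,0,0],"claw":0.1},{"offset":[0,0,2],"angular":[0,0,0],"claw":0.1},{"offset":[0,0,0],"angular":[0,0,0],"claw":0.1},{"offset":[0,0,0],"angular":[0,0,0],"claw":0.6},{"offset":[0,0,0],"angular":[0,0,0],"claw":0.6},{"offset":[0,0,0],"angular":[0,0,0],"claw":0.6},{"offset":[0,0,-20],"angular":[0,0,0],"claw":0.6},{"offset":[0,0,-25],"angular":[0,0,0],"claw":0.6},{"offset":[0,0,-40],"angular":[0,0,0],"claw":0.6},{"offset":[0,0,-55],"angular":[0,0,0],"claw":0.6},{"offset":[0,0,0],"angular":[0,0,0],"claw":0.6},{"offset":[0,0,0],"angular":[0,0,0],"claw":0.6}]' 40
python3 - <<'E'
from h import *
go(.6094,.2285,.070,84.06)
c=cam('wrist');p,d=capture('wrist');save('w4.png',p);P=cloud(d,c)
for z0,z1,y in((.097,.108,.149),(.112,.124,.244)):
    m=(P[...,2]>z0)&(P[...,2]<z1)&(abs(P[...,0]-.608)<.035)&(abs(P[...,1]-y)<.035);X=P[m]
    print(len(X),X.mean(0).round(4) if len(X) else 0,cv2.minAreaRect(X[:,:2].astype(np.float32)*1000) if len(X) else 0)
m=(abs(P[...,0]-.6112)<.012)&(abs(P[...,1]-.2434)<.012);print('tube inside',np.percentile(P[m][:,2],[5,25,50,75,95]) if m.any() else 0)
E
```

```text
clock: 13.38
position: [0.6037, 0.15, 0.2005]
tool_rot: [[0.104, 0.995, 0.002], [0.995, -0.104, 0.0], [0.001, 0.002, -1.0]]
ft_force: [0.2, -0.1, -0.1]
gripper_width: 0.602
grasp_force: 0.0
mm [ 78.6  -2.8 130.5] tilt [ 2.3e-03  3.0e-04 -1.0e+00] head 84.04 turn_tool_z -0.000 F [ 0.2 -0.1 -0.1] w 0.602 g 0.0 t 13.4
1112 [0.6015 0.1507 0.1022] ((601.7478637695312, 149.9751739501953), (27.014389038085938, 26.796972274780273), 82.9626693725586)
2075 [0.6115 0.2458 0.1162] ((611.3915405273438, 244.13275146484375), (58.586368560791016, 57.63996505737305), 83.92121124267578)
tube inside [0.05052111 0.0513408  0.05187088 0.05244788 0.05323676]
```

View pics/w4.png

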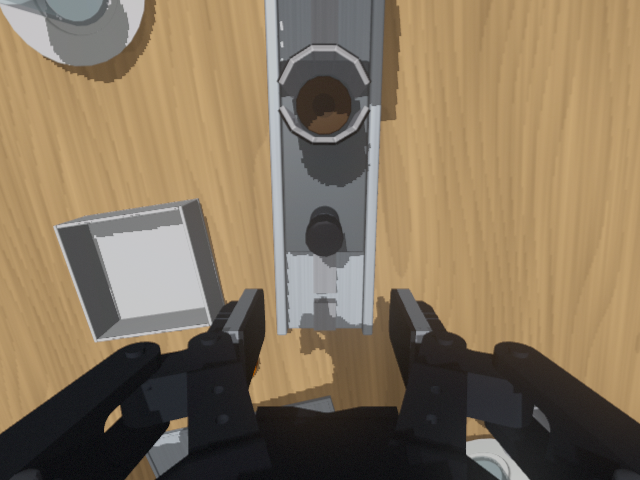

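The tube is centred at (325,97) in the open and the knob is down at (325,232). The stack top at z=0.052 means there is one disc inside, so four more are needed and one is left over. The lock looks fully home because the knob top is back at 0.102. Next is the nearest disc.

```bash
cat >> h.py <<'E'
def discs(near=None):
    o=observe();c=cam('wrist',o);p,d=capture('wrist');P=cloud(d,c)
    m=((p.max(2)<95)&(abs(P[...,2]-.017)<.006)&(P[...,1]<-.08)).astype(np.uint8)
    m=cv2.morphologyEx(m,cv2.MORPH_OPEN,np.ones((3,3)))
    n,l,s,cc=cv2.connectedComponentsWithStats(m);out=[]
    for i in range(1,n):
        if s[i,4]<150: continue
        X=P[l==i];(x,y),r=cv2.minEnclosingCircle(X[:,:2].astype(np.float32));out.append((x,y))
        print('disc px',cc[i].round(0),'area',s[i,4],'xy %.4f %.4f r %.4f ztop %.4f'%(x,y,r,np.percentile(X[:,2],80)))
    return p,d,P
def tip(P):
    "finger tip height: lowest points of the pads, tool z mm"
    o=observe();R=np.array(o["tool_rot"]);q=(P.reshape(-1,3)-np.array(o["position"]))@R
    k=(abs(q[:,0])<.013)&(q[:,2]<.03)&(q[:,2]>-.06)&(abs(q[:,1])<.06);q=q[k]
    print('tip tool z mm',(np.percentile(q[:,2],[90,97,99.5])*1000).round(1),'y',(q[:,1].min()*1000).round(),(q[:,1].max()*1000).round())
E
python3 -m creep '[{"offset":[-51.4,-5.3,7],"angular":[0,0,0],"claw":0.7},{"offset":[-51.4,-5.3,7],"angular":[0,0,0],"claw":0.7},{"offset":[-51.4,-5.3,7],"angular":[0,0,0],"claw":0.7},{"offset":[-51.4,-5.3,7],"angular":[0,0,0],"claw":0.7},{"offset":[-51.4,-5.3,7],"angular":[0,0,0],"claw":0.7},{"offset":[-51.4,-5.3,7],"angular":[0,0,0],"claw":0.7},{"offset":[-51.4,-5.3,7],"angular":[0,0,0],"claw":0.7},{"offset":[0,0,0],"angular":[0,0,0],"claw":0.7},{"offset":[0,0,0],"angular":[0,0,0],"claw":0.7}]' 40
python3 - <<'E'
from h import *
go(.5295,-.2034,.150,84.06)
p,d,P=discs();tip(P);save('w5.png',p)
E
```

```text
clock: 14.55
position: [0.5282, -0.2035, 0.1488]
tool_rot: [[0.105, 0.995, -0.002], [0.995, -0.105, 0.001], [0.001, -0.002, -1.0]]
ft_force: [-0.3, 1.4, 0.2]
gripper_width: 0.703
grasp_force: 0.0
mm [ 0.2  1.3 -1.2] tilt [-0.0019  0.0015 -1.    ] head 83.99 turn_tool_z -0.001 F [-0.3  1.4  0.2] w 0.703 g 0.0 t 14.6
disc px [332. 224.] area 2189 xy 0.5312 -0.2017 r 0.0218 ztop 0.0183
disc px [226. 246.] area 2161 xy 0.4432 -0.2112 r 0.0221 ztop 0.0183
disc px [ 53. 235.] area 347 xy 0.3045 -0.1872 r 0.0093 ztop 0.0160
disc px [351. 312.] area 1910 xy 0.5400 -0.2811 r 0.0221 ztop 0.0182
disc px [265. 340.] area 1206 xy 0.4562 -0.2984 r 0.0221 ztop 0.0182
disc px [385. 388.] area 1512 xy 0.5649 -0.3621 r 0.0225 ztop 0.0181
tip tool z mm [-28.1 -23.7 -21.1] y -45.0 43.0
```

View pics/w5.png

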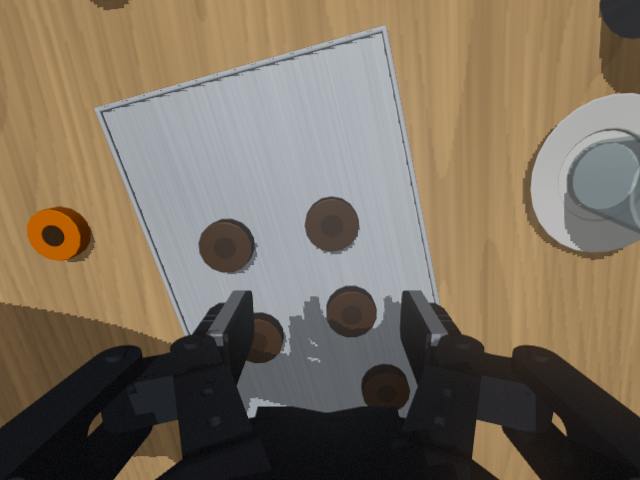

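All five discs fit a 22 mm radius with tops at 0.018. The nearest is at pixel (332,224). The tips read about 21 mm behind the TCP at this opening, so I'll descend in stages, watching the force.

```bash

python3 -m creep '[{"offset":[2.1,2.8,25],"angular":[0,0,0],"claw":0.7},{"offset":[0,0,30],"angular":[0,0,0],"claw":0.7},{"offset":[0,0,30],"angular":[0,0,0],"claw":0.7},{"offset":[0,0,30],"angular":[0,0,0],"claw":0.7},{"offset":[0,0,20],"angular":[0,0,0],"claw":0.7},{"offset":[0,0,8],"angular":[0,0,0],"claw":0.7},{"offset":[0,0,0],"angular":[0,0,0],"claw":0.7},{"offset":[0,0,0],"angular":[0,0,0],"claw":0.7}]' 40
python3 - <<'E'
from h import *
go(.5312,-.2017,-.010,84.06)
p,d,P=discs();tip(P)
E
```

```text
clock: 15.6
position: [0.533, -0.2026, 0.0082]
tool_rot: [[0.104, 0.995, 0.002], [0.995, -0.104, -0.001], [-0.001, 0.002, -1.0]]
ft_force: [0.9, 0.3, 0.6]
gripper_width: 0.7
grasp_force: 0.0
mm [ 0.8 -1.9 18.2] tilt [ 1.9e-03 -9.0e-04 -1.0e+00] head 84.05 turn_tool_z -0.000 F [0.9 0.3 0.6] w 0.700 g 0.0 t 15.6
disc px [324. 296.] area 7315 xy 0.5311 -0.2020 r 0.0222 ztop 0.0182
disc px [131. 322.] area 5075 xy 0.4432 -0.2109 r 0.0222 ztop 0.0182
disc px [352. 405.] area 186 xy 0.5387 -0.2618 r 0.0086 ztop 0.0143
disc px [170. 461.] area 306 xy 0.4441 -0.2829 r 0.0098 ztop 0.0177
tip tool z mm [6.  6.5 7. ] y -60.0 60.0
```

```bash

python3 -m creep '[{"offset":[0.4,-0.8,9],"angular":[0,0,0],"claw":0.7},{"offset":[0,0,8],"angular":[0,0,0],"claw":0.7},{"offset":[0,0,0],"angular":[0,0,0],"claw":0.7}]' 40
python3 -m creep '[{"offset":[0,0,0],"angular":[0,0,0],"claw":0.6},{"offset":[0,0,0],"angular":[0,0,0],"claw":0.55},{"offset":[0,0,0],"angular":[0,0,0],"claw":0.5},{"offset":[0,0,0],"angular":[0,0,0],"claw":0.45},{"offset":[0,0,0],"angular":[0,0,0],"claw":0.4},{"offset":[0,0,0],"angular":[0,0,0],"claw":0.35},{"offset":[0,0,0],"angular":[0,0,0],"claw":0.35}]' 40
python3 - <<'E'
from h import *
go(.5312,-.2017,-.010,84.06)
p,d=capture('wrist');save('w6.png',p)
P=cloud(d,cam('wrist'))
for v in range(284,330,4): print(v,*[P[v,u].round(3) for u in (258,266,274,324,372,380,390)])
E
```

```text
clock: 16.02
position: [0.5301, -0.2013, -0.0114]
tool_rot: [[0.104, 0.995, -0.002], [0.995, -0.104, 0.001], [0.001, -0.002, -1.0]]
ft_force: [-0.0, -0.1, -0.3]
gripper_width: 0.7
grasp_force: 0.0
clock: 16.9
position: [0.5316, -0.202, -0.0095]
tool_rot: [[0.104, 0.995, 0.001], [0.995, -0.104, -0.0], [-0.0, 0.001, -1.0]]
ft_force: [-1.4, 0.9, 5.0]
gripper_width: 0.488
grasp_force: 40.3
mm [ 0.2 -0.4  0.5] tilt [ 8.e-04 -4.e-04 -1.e+00] head 84.04 turn_tool_z -0.000 F [-1.4  0.9  5. ] w 0.488 g 40.3 t 16.9
284 [ 0.503 -0.19   0.003] [ 0.506 -0.191  0.002] [ 0.51  -0.191  0.002] [ 0.532 -0.187  0.018] [ 0.551 -0.194  0.006] [ 0.554 -0.195  0.003] [ 0.559 -0.196  0.002]
288 [ 0.505 -0.188  0.012] [ 0.508 -0.188  0.013] [ 0.511 -0.189  0.011] [ 0.531 -0.188  0.018] [ 0.55  -0.192  0.014] [ 0.553 -0.193  0.013] [ 0.557 -0.193  0.013]
292 [ 0.506 -0.188  0.017] [ 0.509 -0.188  0.017] [ 0.511 -0.191  0.01 ] [ 0.531 -0.19   0.018] [ 0.55  -0.193  0.016] [ 0.553 -0.194  0.014] [ 0.556 -0.193  0.017]
296 [ 0.507 -0.188  0.021] [ 0.51  -0.187  0.023] [ 0.511 -0.192  0.012] [ 0.531 -0.191  0.018
[... 690 characters left out ...]
52 -0.201  0.017] [ 0.553 -0.192  0.035]
316 [ 0.51  -0.188  0.037] [ 0.511 -0.191  0.032] [ 0.511 -0.198  0.018] [ 0.53  -0.2    0.018] [ 0.549 -0.203  0.017] [ 0.552 -0.203  0.017] [ 0.553 -0.193  0.037]
320 [ 0.51  -0.188  0.04 ] [ 0.511 -0.193  0.032] [ 0.511 -0.2    0.017] [ 0.53  -0.201  0.019] [ 0.549 -0.204  0.017] [ 0.552 -0.204  0.018] [ 0.553 -0.194  0.038]
324 [ 0.511 -0.188  0.043] [ 0.511 -0.194  0.032] [ 0.51  -0.201  0.018] [ 0.53  -0.203  0.018] [ 0.548 -0.205  0.018] [ 0.552 -0.206  0.017] [ 0.553 -0.195  0.038]
328 [ 0.511 -0.189  0.045] [ 0.511 -0.195  0.033] [ 0.51  -0.204  0.016] [ 0.53  -0.205  0.018] [ 0.548 -0.207  0.019] [ 0.552 -0.208  0.016] [ 0.553 -0.197  0.038]
```

View pics/w6.png

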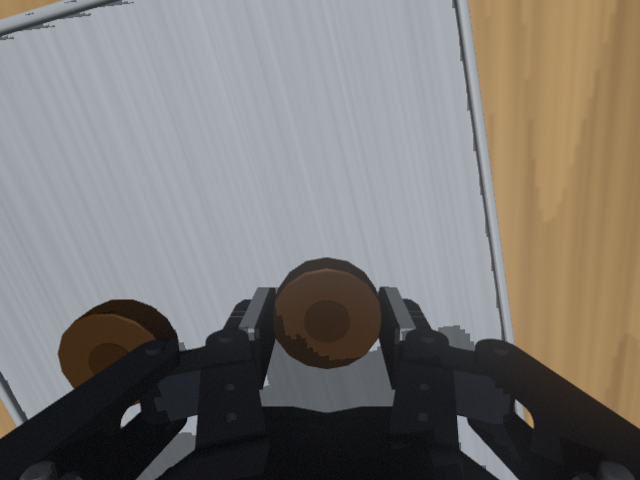

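The disc is held between the pads at (326,312), with the tips about 7 mm below its top. I'll lift it and carry it over the tube.

```bash

python3 -m creep '[{"offset":[0,0,-20],"angular":[0,0,0],"claw":0.35},{"offset":[0,0,-40],"angular":[0,0,0],"claw":0.35},{"offset":[0,0,-60],"angular":[0,0,0],"claw":0.35},{"offset":[0,0,-60],"angular":[0,0,0],"claw":0.35},{"offset":[50.3,3.7,0],"angular":[0,0,0],"claw":0.35},{"offset":[50.3,3.7,0],"angular":[0,0,0],"claw":0.35},{"offset":[50.3,3.7,0],"angular":[0,0,0],"claw":0.35},{"offset":[50.3,3.7,0],"angular":[0,0,0],"claw":0.35},{"offset":[50.3,3.7,0],"angular":[0,0,0],"claw":0.35},{"offset":[50.3,3.7,0],"angular":[0,0,0],"claw":0.35},{"offset":[50.3,3.7,0],"angular":[0,0,0],"claw":0.35},{"offset":[50.3,3.7,0],"angular":[0,0,0],"claw":0.35}]' 40
python3 -m creep '[{"offset":[50.3,3.7,0],"angular":[0,0,0],"claw":0.35},{"offset":[0,0,0],"angular":[0,0,0],"claw":0.35},{"offset":[0,0,0],"angular":[0,0,0],"claw":0.35}]' 40
cat >> h.py <<'E'
def held():
    "held disc centre vs TCP, and tube rim centre, seen by the wrist"
    o=observe();p0=np.array(o["position"]);R=np.array(o["tool_rot"]);c=cam('wrist',o);p,d=capture('wrist');P=cloud(d,c)
    q=(P-p0)@R;b=(p[...,0].astype(int)-p[...,2])
    m=(abs(q[...,0])<.035)&(abs(q[...,1])<.03)&(q[...,2]>-.04)&(q[...,2]<.01)&(b>12)
    if m.sum()>300:
        Q=q[m];zt=np.percentile(Q[:,2],20);T=Q[Q[:,2]<zt+.003];(x,y),r=cv2.minEnclosingCircle(T[:,:2].astype(np.float32))
        print('held n',m.sum(),'tool xy mm %.1f %.1f r %.1f ztop tool %.1f'%(x*1e3,y*1e3,r*1e3,zt*1e3))
    else: print('nothing held',m.sum())
    return p,P
def tube(x=.6114,y=.2443):
    o=observe();c=cam('wrist',o);p,d=capture('wrist');P=cloud(d,c)
    m=(abs(P[...,2]-.118)<.004)&(np.hypot(P[...,0]-x,P[...,1]-y)<.033)
    X=P[m][:,:2].astype(np.float32);(a,b),r=cv2.minEnclosingCircle(X)
    A=np.c_[2*X,np.ones(len(X))];s=np.linalg.lstsq(A,(X**2).sum(1),rcond=None)[0]
    k=np.hypot(P[...,0]-x,P[...,1]-y)<.014
    print('rim enclosing %.4f %.4f r %.4f fit'%(a,b,r),s[:2].round(4),len(X),'inside z',np.percentile(P[k][:,2],[10,50,90]).round(4) if k.any() else 0)
    return p,P
E
python3 - <<'E'
from h import *
go(.6114,.2443,.100,84.06)
held()
E
```

```text
clock: 18.45
position: [0.6026, 0.1971, 0.1713]
tool_rot: [[0.104, 0.995, 0.001], [0.995, -0.104, 0.0], [0.0, 0.001, -1.0]]
ft_force: [1.6, 0.4, 0.2]
gripper_width: 0.494
grasp_force: 40.6
clock: 18.82
position: [0.6112, 0.2449, 0.1705]
tool_rot: [[0.103, 0.995, 0.0], [0.995, -0.103, -0.0], [-0.0, 0.0, -1.0]]
ft_force: [-0.4, -1.0, -0.6]
gripper_width: 0.492
grasp_force: 40.6
mm [-0.5  0.2 70.5] tilt [ 3.e-04 -4.e-04 -1.e+00] head 84.08 turn_tool_z 0.000 F [-0.4 -1.  -0.6] w 0.492 g 40.6 t 18.8
held n 9834 tool xy mm 7.0 0.6 r 29.3 ztop tool -27.6
```

```bash
cat >> h.py <<'E'
def held():
    o=observe();p0=np.array(o["position"]);R=np.array(o["tool_rot"]);c=cam('wrist',o);p,d=capture('wrist');P=cloud(d,c)
    q=(P-p0)@R;b=(p[...,0].astype(int)-p[...,2])
    m=(abs(q[...,0])<.032)&(abs(q[...,1])<.0225)&(q[...,2]>-.034)&(q[...,2]<-.018)&(b>10)
    if m.sum()<300: print('nothing held',m.sum());return
    Q=q[m];h,e=np.histogram(Q[:,2],bins=32,range=(-.034,-.018));zt=e[h.argmax()]
    T=m&(abs(q[...,2]-zt)<.0015);n,l,s,cc=cv2.connectedComponentsWithStats(T.astype(np.uint8));i=1+s[1:,4].argmax();T=q[l==i]
    (x,y),r=cv2.minEnclosingCircle(T[:,:2].astype(np.float32))
    print('held tool xy mm %.1f %.1f r %.1f ztop %.1f'%(x*1e3,y*1e3,r*1e3,zt*1e3),'x range',(np.percentile(T[:,0],[1,99])*1e3).round(1),'y',(np.percentile(T[:,1],[1,99])*1e3).round(1))
E
python3 - <<'E'
from h import *
held()
E
python3 -m creep '[{"offset":[0,0,20],"angular":[0,0,0],"claw":0.35},{"offset":[0,0,20],"angular":[0,0,0],"claw":0.35},{"offset":[0,0,8],"angular":[0,0,0],"claw":0.35},{"offset":[0,0,0],"angular":[0,0,0],"claw":0.35}]' 40
python3 - <<'E'
from h import *
go(.6114,.2443,.100,84.06)
held();tube()
E
```

```text
held tool xy mm 0.8 -0.7 r 22.9 ztop -27.5 x range [-19.9  20.1] y [-20.8  19.6]
clock: 19.42
position: [0.6103, 0.2445, 0.12]
tool_rot: [[0.104, 0.995, -0.003], [0.995, -0.104, -0.001], [-0.001, -0.003, -1.0]]
ft_force: [0.3, 0.9, 0.7]
gripper_width: 0.497
grasp_force: 40.6
mm [-0.1  1.2 20. ] tilt [-2.8e-03 -9.0e-04 -1.0e+00] head 84.03 turn_tool_z -0.001 F [0.3 0.9 0.7] w 0.497 g 40.6 t 19.4
held tool xy mm -0.0 -0.1 r 22.4 ztop -27.5 x range [-19.9  20.2] y [-20.6  19.6]
rim enclosing 0.6121 0.2530 r 0.0287 fit [0.6115 0.2452] 1341 inside z [0.1476 0.2124 0.2266]
```

```bash

python3 -m creep '[{"offset":[0.3,0.4,8],"angular":[0,0,0],"claw":0.35},{"offset":[0,0,6],"angular":[0,0,0],"claw":0.35},{"offset":[0,0,4],"angular":[0,0,0],"claw":0.35},{"offset":[0,0,0],"angular":[0,0,0],"claw":0.35},{"offset":[0,0,0],"angular":[0,0,0],"claw":0.35}]' 40
python3 - <<'E'
from h import *
go(.6114,.2445,.100,84.06)
held()
E
```

```text
clock: 20.15
position: [0.6118, 0.2453, 0.1041]
tool_rot: [[0.104, 0.995, 0.0], [0.995, -0.104, 0.0], [0.0, 0.0, -1.0]]
ft_force: [-0.7, 0.7, -0.2]
gripper_width: 0.49
grasp_force: 40.6
mm [-0.9 -0.3  4.1] tilt [ 2.e-04  1.e-04 -1.e+00] head 84.04 turn_tool_z -0.000 F [-0.7  0.7 -0.2] w 0.490 g 40.6 t 20.1
held tool xy mm -0.0 -0.5 r 22.2 ztop -27.5 x range [-19.9  20.2] y [-20.6  19.4]
```

```bash

python3 -m creep '[{"offset":[-0.4,0,3],"angular":[0,0,0],"claw":0.35},{"offset":[0,0,2],"angular":[0,0,0],"claw":0.35},{"offset":[0,0,0],"angular":[0,0,0],"claw":0.35}]' 40
python3 -m creep '[{"offset":[0,0,0],"angular":[0,0,0],"claw":0.55},{"offset":[0,0,0],"angular":[0,0,0],"claw":0.6},{"offset":[0,0,0],"angular":[0,0,0],"claw":0.65},{"offset":[0,0,0],"angular":[0,0,0],"claw":0.7},{"offset":[0,0,-30],"angular":[0,0,0],"claw":0.7},{"offset":[0,0,-50],"angular":[0,0,0],"claw":0.7},{"offset":[-50,0,0],"angular":[0,0,0],"claw":0.7},{"offset":[0,0,0],"angular":[0,0,0],"claw":0.7},{"offset":[0,0,0],"angular":[0,0,0],"claw":0.7}]' 40
python3 - <<'E'
from h import *
go(.4436,-.2114,.150,84.06)
p,P=tube();save('w7.png',p[0:300,200:500])
K=np.hypot(P[...,0]-.6114,P[...,1]-.2445)<.016;X=P[K];X=X[abs(X[:,2]-np.median(X[:,2]))<.004]
n=np.linalg.svd(X-X.mean(0))[2][2];print('tilt deg',np.degrees(np.arccos(abs(n[2]))))
E
```

```text
clock: 20.58
position: [0.6121, 0.2451, 0.1002]
tool_rot: [[0.104, 0.995, 0.001], [0.995, -0.104, 0.0], [0.001, 0.001, -1.0]]
ft_force: [-3.6, -0.7, 6.5]
gripper_width: 0.493
grasp_force: 44.8
clock: 21.7
position: [0.6063, 0.1952, 0.1784]
tool_rot: [[0.105, 0.995, -0.001], [0.995, -0.105, 0.0], [0.0, -0.001, -1.0]]
ft_force: [0.4, 0.8, -0.4]
gripper_width: 0.7
grasp_force: 0.0
mm [-421.4 -119.2   28.4] tilt [-7.e-04  3.e-04 -1.e+00] head 84.00 turn_tool_z -0.001 F [ 0.4  0.8 -0.4] w 0.700 g 0.0 t 21.7
rim enclosing 0.6115 0.2441 r 0.0301 fit [0.6114 0.2444] 1632 inside z [0.066  0.0669 0.0679]
tilt deg 0.44529022159523807
```

The first disc landed flat: stack top at 0.067, tilt 0.4°. Next is the disc at (.443,-.211).

```bash

python3 -m creep '[{"offset":[-46.8,-13.3,3],"angular":[0,0,0],"claw":0.7},{"offset":[-46.8,-13.3,3],"angular":[0,0,0],"claw":0.7},{"offset":[-46.8,-13.3,3],"angular":[0,0,0],"claw":0.7},{"offset":[-46.8,-13.3,3],"angular":[0,0,0],"claw":0.7},{"offset":[-46.8,-13.3,3],"angular":[0,0,0],"claw":0.7},{"offset":[-46.8,-13.3,3],"angular":[0,0,0],"claw":0.7},{"offset":[-46.8,-13.3,3],"angular":[0,0,0],"claw":0.7},{"offset":[-46.8,-13.3,3],"angular":[0,0,0],"claw":0.7},{"offset":[-46.8,-13.3,3],"angular":[0,0,0],"claw":0.7},{"offset":[0,0,50],"angular":[0,0,0],"claw":0.7},{"offset":[0,0,0],"angular":[0,0,0],"claw":0.7},{"offset":[0,0,0],"angular":[0,0,0],"claw":0.7}]' 40
python3 - <<'E'
from h import *
go(.4432,-.2110,-.010,84.06)
p,d,P=discs()
for i in range(2): go(.4432,-.2110,-.010,84.06);capture('wrist')
E
```

```text
clock: 23.25
position: [0.4444, -0.2107, 0.1028]
tool_rot: [[0.103, 0.995, 0.0], [0.995, -0.103, 0.0], [0.0, 0.0, -1.0]]
ft_force: [0.0, 0.2, 0.4]
gripper_width: 0.701
grasp_force: 0.0
mm [ -0.4  -1.1 112.8] tilt [ 0.e+00  2.e-04 -1.e+00] head 84.11 turn_tool_z 0.001 F [0.  0.2 0.4] w 0.701 g 0.0 t 23.2
disc px [326. 242.] area 3033 xy 0.4426 -0.2113 r 0.0221 ztop 0.0183
disc px [120. 229.] area 499 xy 0.3044 -0.1870 r 0.0092 ztop 0.0158
disc px [473. 316.] area 1870 xy 0.5403 -0.2808 r 0.0224 ztop 0.0182
disc px [354. 352.] area 2538 xy 0.4558 -0.2985 r 0.0223 ztop 0.0182
disc px [490. 428.] area 311 xy 0.5565 -0.3753 r 0.0142 ztop 0.0179
mm [ -0.   -2.  113.5] tilt [ 1.6e-03 -8.0e-04 -1.0e+00] head 84.12 turn_tool_z 0.001 F [ 0.   0.1 -0.4] w 0.697 g 0.0 t 23.3
mm [  0.2  -2.4 113.9] tilt [ 0.0024 -0.0013 -1.    ] head 84.12 turn_tool_z 0.001 F [-0.1  0.3  0.6] w 0.701 g 0.0 t 23.4
```

```bash

python3 -m creep '[{"offset":[0,-1.7,30],"angular":[0,0,0],"claw":0.7},{"offset":[0,0,35],"angular":[0,0,0],"claw":0.7},{"offset":[0,0,30],"angular":[0,0,0],"claw":0.7},{"offset":[0,0,12],"angular":[0,0,0],"claw":0.7},{"offset":[0,0,6],"angular":[0,0,0],"claw":0.7},{"offset":[0,0,0],"angular":[0,0,0],"claw":0.7},{"offset":[0,0,0],"angular":[0,0,0],"claw":0.55},{"offset":[0,0,0],"angular":[0,0,0],"claw":0.5},{"offset":[0,0,0],"angular":[0,0,0],"claw":0.45},{"offset":[0,0,0],"angular":[0,0,0],"claw":0.4},{"offset":[0,0,0],"angular":[0,0,0],"claw":0.35},{"offset":[0,0,0],"angular":[0,0,0],"claw":0.35}]' 40
python3 -m creep '[{"offset":[0,0,-20],"angular":[0,0,0],"claw":0.35},{"offset":[0,0,-40],"angular":[0,0,0],"claw":0.35},{"offset":[0,0,-60],"angular":[0,0,0],"claw":0.35},{"offset":[0,0,-60],"angular":[0,0,0],"claw":0.35},{"offset":[0,0,0],"angular":[0,0,0],"claw":0.35}]' 40
python3 - <<'E'
from h import *
go(.6111,.2444,.124,84.06)
held()
E
```

```text
clock: 24.9
position: [0.443, -0.2118, -0.0096]
tool_rot: [[0.104, 0.995, 0.002], [0.995, -0.104, -0.001], [-0.001, 0.002, -1.0]]
ft_force: [-1.9, 2.3, 8.6]
gripper_width: 0.496
grasp_force: 39.5
clock: 25.52
position: [0.4455, -0.2133, 0.1759]
tool_rot: [[0.104, 0.995, 0.01], [0.995, -0.104, -0.006], [-0.005, 0.011, -1.0]]
ft_force: [-0.3, 0.4, -0.7]
gripper_width: 0.49
grasp_force: 40.7
mm [472.7 116.6  50.7] tilt [ 0.0102 -0.0063 -0.9999] head 84.04 turn_tool_z -0.000 F [-0.3  0.4 -0.7] w 0.490 g 40.7 t 25.5
held tool xy mm 0.3 -0.9 r 22.0 ztop -27.5 x range [-19.4  20.5] y [-20.5  19.1]
```

```bash

python3 -m creep '[{"offset":[52.3,13.3,0],"angular":[0,0,0],"claw":0.35},{"offset":[52.3,13.3,0],"angular":[0,0,0],"claw":0.35},{"offset":[52.3,13.3,0],"angular":[0,0,0],"claw":0.35},{"offset":[52.3,13.3,0],"angular":[0,0,0],"claw":0.35},{"offset":[52.3,13.3,0],"angular":[0,0,0],"claw":0.35},{"offset":[52.3,13.3,0],"angular":[0,0,0],"claw":0.35},{"offset":[52.3,13.3,0],"angular":[0,0,0],"claw":0.35},{"offset":[52.3,13.3,0],"angular":[0,0,0],"claw":0.35},{"offset":[52.3,13.3,0],"angular":[0,0,0],"claw":0.35},{"offset":[0,0,46],"angular":[0,0,0],"claw":0.35},{"offset":[0,0,0],"angular":[0,0,0],"claw":0.35},{"offset":[0,0,0],"angular":[0,0,0],"claw":0.35}]' 40
python3 - <<'E'
from h import *
for i in range(4): go(.6111,.2444,.102,84.06);held()
tube()
E
```

```text
clock: 27.08
position: [0.6094, 0.2438, 0.1226]
tool_rot: [[0.104, 0.995, -0.002], [0.995, -0.104, -0.001], [-0.001, -0.002, -1.0]]
ft_force: [0.8, 0.0, -0.7]
gripper_width: 0.493
grasp_force: 40.7
mm [ 0.8  1.7 20.6] tilt [-1.7e-03 -7.0e-04 -1.0e+00] head 84.00 turn_tool_z -0.001 F [ 0.8  0.  -0.7] w 0.493 g 40.7 t 27.1
held tool xy mm 1.4 -1.6 r 23.3 ztop -27.5 x range [-19.4  20.6] y [-20.9  19.5]
mm [ 0.5  0.7 22. ] tilt [ 8.e-04  1.e-04 -1.e+00] head 83.99 turn_tool_z -0.001 F [0.4 0.7 0.8] w 0.490 g 40.7 t 27.1
held tool xy mm 0.6 -0.5 r 22.2 ztop -27.5 x range [-19.4  20.7] y [-20.6  19.4]
mm [ 0.3  0.1 22.8] tilt [ 2.2e-03  7.0e-04 -1.0e+00] head 83.98 turn_tool_z -0.001 F [ 0.1 -1.1  0.1] w 0.492 g 40.7 t 27.2
held tool xy mm 0.5 -0.3 r 22.2 ztop -27.5 x range [-19.4  20.7] y [-20.6  19.5]
mm [ 0.2 -0.  23.1] tilt [ 2.8e-03  9.0e-04 -1.0e+00] head 83.99 turn_tool_z -0.001 F [-0.  -0.9  0.5] w 0.494 g 40.7 t 27.2
held tool xy mm 0.5 -0.8 r 22.1 ztop -27.5 x range [-19.3  20.7] y [-20.6  19.5]
rim enclosing 0.6126 0.2522 r 0.0279 fit [0.6115 0.2454] 1266 inside z [0.1514 0.2179 0.2304]
```

```bash

python3 -m creep '[{"offset":[0,0.5,8],"angular":[0,0,0],"claw":0.35},{"offset":[0,0,8],"angular":[0,0,0],"claw":0.35},{"offset":[0,0,5],"angular":[0,0,0],"claw":0.35},{"offset":[0,0,0],"angular":[0,0,0],"claw":0.35},{"offset":[0,0,0],"angular":[0,0,0],"claw":0.35},{"offset":[0,0,0],"angular":[0,0,0],"claw":0.35}]' 40
python3 -m creep '[{"offset":[0,0,0],"angular":[0,0,0],"claw":0.55},{"offset":[0,0,0],"angular":[0,0,0],"claw":0.6},{"offset":[0,0,0],"angular":[0,0,0],"claw":0.65},{"offset":[0,0,0],"angular":[0,0,0],"claw":0.7},{"offset":[0,0,-30],"angular":[0,0,0],"claw":0.7},{"offset":[0,0,-50],"angular":[0,0,0],"claw":0.7},{"offset":[-50,0,0],"angular":[0,0,0],"claw":0.7},{"offset":[0,0,0],"angular":[0,0,0],"claw":0.7},{"offset":[0,0,0],"angular":[0,0,0],"claw":0.7}]' 40
cat >> h.py <<'E'
def stack():
    p,P=tube();K=np.hypot(P[...,0]-.6114,P[...,1]-.2445)<.016;X=P[K];X=X[abs(X[:,2]-np.median(X[:,2]))<.004]
    n=np.linalg.svd(X-X.mean(0),full_matrices=False)[2][2];print('tilt deg',np.degrees(np.arccos(abs(n[2]))))
E
python3 - <<'E'
from h import *
go(.4560,-.2985,.150,84.06)
stack()
E
```

```text
clock: 28.08
position: [0.6105, 0.2446, 0.102]
tool_rot: [[0.104, 0.995, 0.0], [0.995, -0.104, 0.0], [0.0, 0.0, -1.0]]
ft_force: [-0.1, -0.2, -0.3]
gripper_width: 0.492
grasp_force: 40.9
clock: 29.2
position: [0.6051, 0.1948, 0.1816]
tool_rot: [[0.105, 0.995, -0.001], [0.995, -0.105, 0.0], [0.0, -0.001, -1.0]]
ft_force: [0.3, 1.0, -0.4]
gripper_width: 0.699
grasp_force: 0.0
mm [-506.2  -96.6   31.5] tilt [-6.e-04  3.e-04 -1.e+00] head 84.00 turn_tool_z -0.001 F [ 0.3  1.  -0.4] w 0.699 g 0.0 t 29.2
rim enclosing 0.6113 0.2443 r 0.0302 fit [0.6114 0.2444] 1581 inside z [0.0809 0.0819 0.0828]
tilt deg 0.4565045955842978
```

Three discs are in, flat. Next is the one at (.456,-.2985).

```bash

python3 -m creep '[{"offset":[-50.6,-9.7,3],"angular":[0,0,0],"claw":0.7},{"offset":[-50.6,-9.7,3],"angular":[0,0,0],"claw":0.7},{"offset":[-50.6,-9.7,3],"angular":[0,0,0],"claw":0.7},{"offset":[-50.6,-9.7,3],"angular":[0,0,0],"claw":0.7},{"offset":[-50.6,-9.7,3],"angular":[0,0,0],"claw":0.7},{"offset":[-50.6,-9.7,3],"angular":[0,0,0],"claw":0.7},{"offset":[-50.6,-9.7,3],"angular":[0,0,0],"claw":0.7},{"offset":[-50.6,-9.7,3],"angular":[0,0,0],"claw":0.7},{"offset":[-50.6,-9.7,3],"angular":[0,0,0],"claw":0.7},{"offset":[-50.6,-9.7,3],"angular":[0,0,0],"claw":0.7},{"offset":[0,0,50],"angular":[0,0,0],"claw":0.7},{"offset":[0,0,0],"angular":[0,0,0],"claw":0.7}]' 40
python3 -m creep '[{"offset":[0,0,0],"angular":[0,0,0],"claw":0.7},{"offset":[0,0,0],"angular":[0,0,0],"claw":0.7}]' 40
python3 - <<'E'
from h import *
go(.4560,-.2985,-.010,84.06)
p,d,P=discs()
for i in range(2): go(.4560,-.2985,-.010,84.06);capture('wrist')
E
```

```text
clock: 30.75
position: [0.4535, -0.2959, 0.0973]
tool_rot: [[0.104, 0.995, -0.007], [0.995, -0.104, 0.006], [0.005, -0.008, -1.0]]
ft_force: [-0.1, 0.2, 0.4]
gripper_width: 0.702
grasp_force: 0.0
clock: 31.0
position: [0.4578, -0.2985, 0.1041]
tool_rot: [[0.102, 0.995, 0.002], [0.995, -0.102, -0.002], [-0.002, 0.003, -1.0]]
ft_force: [-0.3, -0.3, 0.7]
gripper_width: 0.698
grasp_force: 0.0
mm [ -0.   -2.1 114.1] tilt [ 0.0024 -0.0018 -1.    ] head 84.13 turn_tool_z 0.001 F [-0.3 -0.3  0.7] w 0.698 g 0.0 t 31.0
disc px [64. 94.] area 666 xy 0.3045 -0.1870 r 0.0095 ztop 0.0159
disc px [446. 205.] area 3269 xy 0.5395 -0.2816 r 0.0221 ztop 0.0183
disc px [325. 242.] area 2942 xy 0.4556 -0.2986 r 0.0220 ztop 0.0183
disc px [481. 310.] area 2726 xy 0.5641 -0.3629 r 0.0225 ztop 0.0181
mm [ 1.00e-01 -2.00e+00  1.14e+02] tilt [ 0.0025 -0.0019 -1.    ] head 84.12 turn_tool_z 0.001 F [ 0.2  0.7 -0.6] w 0.700 g 0.0 t 31.1
mm [ 1.000e-01 -1.800e+00  1.138e+02] tilt [ 0.0023 -0.0018 -1.    ] head 84.11 turn_tool_z 0.001 F [ 0.1  0.9 -0.3] w 0.699 g 0.0 t 31.1
```

```bash

python3 -m creep '[{"offset":[0,-1.5,30],"angular":[0,0,0],"claw":0.7},{"offset":[0,0,35],"angular":[0,0,0],"claw":0.7},{"offset":[0,0,30],"angular":[0,0,0],"claw":0.7},{"offset":[0,0,12],"angular":[0,0,0],"claw":0.7},{"offset":[0,0,6],"angular":[0,0,0],"claw":0.7},{"offset":[0,0,0],"angular":[0,0,0],"claw":0.7},{"offset":[0,0,0],"angular":[0,0,0],"claw":0.55},{"offset":[0,0,0],"angular":[0,0,0],"claw":0.5},{"offset":[0,0,0],"angular":[0,0,0],"claw":0.45},{"offset":[0,0,0],"angular":[0,0,0],"claw":0.4},{"offset":[0,0,0],"angular":[0,0,0],"claw":0.35},{"offset":[0,0,0],"angular":[0,0,0],"claw":0.35}]' 40
python3 -m creep '[{"offset":[0,0,-20],"angular":[0,0,0],"claw":0.35},{"offset":[0,0,-40],"angular":[0,0,0],"claw":0.35},{"offset":[0,0,-60],"angular":[0,0,0],"claw":0.35},{"offset":[0,0,-60],"angular":[0,0,0],"claw":0.35},{"offset":[0,0,0],"angular":[0,0,0],"claw":0.35},{"offset":[0,0,0],"angular":[0,0,0],"claw":0.35},{"offset":[0,0,0],"angular":[0,0,0],"claw":0.35}]' 40
python3 - <<'E'
from h import *
go(.6111,.2444,.124,84.06)
held()
E
```

```text
clock: 32.65
position: [0.4557, -0.299, -0.0095]
tool_rot: [[0.104, 0.995, 0.002], [0.995, -0.104, -0.001], [-0.001, 0.002, -1.0]]
ft_force: [-1.5, 0.7, 7.9]
gripper_width: 0.492
grasp_force: 39.5
clock: 33.52
position: [0.4538, -0.2975, 0.167]
tool_rot: [[0.104, 0.995, -0.002], [0.995, -0.104, 0.002], [0.002, -0.003, -1.0]]
ft_force: [0.7, 0.3, -0.3]
gripper_width: 0.488
grasp_force: 40.6
mm [555.2 100.3  43.6] tilt [-0.0025  0.002  -1.    ] head 84.04 turn_tool_z -0.000 F [ 0.7  0.3 -0.3] w 0.488 g 40.6 t 33.5
held tool xy mm 0.4 -0.4 r 22.0 ztop -27.5 x range [-19.6  20.4] y [-20.5  19.1]
```

```bash

python3 -m creep '[{"offset":[50.5,9,0],"angular":[0,0,0],"claw":0.35},{"offset":[50.5,9,0],"angular":[0,0,0],"claw":0.35},{"offset":[50.5,9,0],"angular":[0,0,0],"claw":0.35},{"offset":[50.5,9,0],"angular":[0,0,0],"claw":0.35},{"offset":[50.5,9,0],"angular":[0,0,0],"claw":0.35},{"offset":[50.5,9,0],"angular":[0,0,0],"claw":0.35},{"offset":[50.5,9,0],"angular":[0,0,0],"claw":0.35},{"offset":[50.5,9,0],"angular":[0,0,0],"claw":0.35},{"offset":[50.5,9,0],"angular":[0,0,0],"claw":0.35},{"offset":[50.5,9,0],"angular":[0,0,0],"claw":0.35},{"offset":[50.5,9,0],"angular":[0,0,0],"claw":0.35},{"offset":[0,0,0],"angular":[0,0,0],"claw":0.35}]' 40
python3 -m creep '[{"offset":[0,0,30],"angular":[0,0,0],"claw":0.35},{"offset":[0,0,16],"angular":[0,0,0],"claw":0.35},{"offset":[0,0,0],"angular":[0,0,0],"claw":0.35},{"offset":[0,0,0],"angular":[0,0,0],"claw":0.35},{"offset":[0,0,0],"angular":[0,0,0],"claw":0.35}]' 40
python3 - <<'E'
from h import *
for i in range(4): go(.6111,.2444,.102,84.06);held()
E
```

```text
clock: 35.08
position: [0.6099, 0.2473, 0.1663]
tool_rot: [[0.1, 0.995, -0.003], [0.995, -0.1, -0.0], [-0.0, -0.003, -1.0]]
ft_force: [0.9, -0.1, -1.8]
gripper_width: 0.496
grasp_force: 40.7
clock: 35.7
position: [0.6118, 0.244, 0.1244]
tool_rot: [[0.104, 0.995, 0.002], [0.995, -0.104, 0.001], [0.001, 0.002, -1.0]]
ft_force: [-0.9, -0.1, -0.8]
gripper_width: 0.494
grasp_force: 40.7
mm [ 0.3 -0.8 22.4] tilt [ 2.2e-03  6.0e-04 -1.0e+00] head 84.03 turn_tool_z -0.001 F [-0.9 -0.1 -0.8] w 0.494 g 40.7 t 35.7
held tool xy mm 1.1 -0.9 r 22.8 ztop -27.5 x range [-19.5  20.6] y [-20.6  19.6]
mm [ 0.3 -0.6 22.3] tilt [ 2.e-03  6.e-04 -1.e+00] head 84.03 turn_tool_z -0.001 F [ 0.3 -0.4 -0. ] w 0.495 g 40.7 t 35.8
held tool xy mm 1.4 0.5 r 23.5 ztop -27.5 x range [-19.4  20.6] y [-20.7  19.7]
mm [ 0.3 -0.5 22.1] tilt [ 1.7e-03  5.0e-04 -1.0e+00] head 84.03 turn_tool_z -0.000 F [0.  0.2 0.5] w 0.489 g 40.7 t 35.8
held tool xy mm 0.3 -0.0 r 22.3 ztop -27.5 x range [-19.6  20.7] y [-20.5  19.5]
mm [ 0.3 -0.3 21.9] tilt [ 1.4e-03  4.0e-04 -1.0e+00] head 84.04 turn_tool_z -0.000 F [ 0.2 -0.5  0.2] w 0.493 g 40.7 t 35.9
held tool xy mm 0.2 -0.5 r 22.2 ztop -27.5 x range [-19.6  20.5] y [-20.6  19.5]
```

```bash

python3 -m creep '[{"offset":[0,0,8],"angular":[0,0,0],"claw":0.35},{"offset":[0,0,8],"angular":[0,0,0],"claw":0.35},{"offset":[0,0,5],"angular":[0,0,0],"claw":0.35},{"offset":[0,0,0],"angular":[0,0,0],"claw":0.35},{"offset":[0,0,0],"angular":[0,0,0],"claw":0.35},{"offset":[0,0,0],"angular":[0,0,0],"claw":0.35}]' 40
python3 -m creep '[{"offset":[0,0,0],"angular":[0,0,0],"claw":0.55},{"offset":[0,0,0],"angular":[0,0,0],"claw":0.6},{"offset":[0,0,0],"angular":[0,0,0],"claw":0.65},{"offset":[0,0,0],"angular":[0,0,0],"claw":0.7},{"offset":[0,0,-30],"angular":[0,0,0],"claw":0.7},{"offset":[0,0,-50],"angular":[0,0,0],"claw":0.7},{"offset":[-50,0,0],"angular":[0,0,0],"claw":0.7},{"offset":[0,0,0],"angular":[0,0,0],"claw":0.7},{"offset":[0,0,0],"angular":[0,0,0],"claw":0.7}]' 40
python3 - <<'E'
from h import *
go(.5395,-.2814,.150,84.06)
stack()
E
```

```text
clock: 36.65
position: [0.611, 0.244, 0.1021]
tool_rot: [[0.104, 0.995, 0.0], [0.995, -0.104, 0.0], [0.0, 0.0, -1.0]]
ft_force: [0.7, -0.4, 0.1]
gripper_width: 0.492
grasp_force: 40.9
clock: 37.78
position: [0.6055, 0.1943, 0.1816]
tool_rot: [[0.105, 0.995, -0.001], [0.995, -0.105, 0.0], [0.0, -0.001, -1.0]]
ft_force: [-0.6, 1.9, 0.5]
gripper_width: 0.701
grasp_force: 0.0
mm [-480.   -15.9   31.5] tilt [-6.e-04  3.e-04 -1.e+00] head 84.00 turn_tool_z -0.001 F [-0.6  1.9  0.5] w 0.701 g 0.0 t 37.8
rim enclosing 0.6111 0.2442 r 0.0302 fit [0.6114 0.2443] 1578 inside z [0.0959 0.0969 0.0978]
tilt deg 0.3514474050516164
```

Four discs are in. The fifth comes from (.5395,-.2814).

```bash

python3 -m creep '[{"offset":[-48,-1.6,3],"angular":[0,0,0],"claw":0.7},{"offset":[-48,-1.6,3],"angular":[0,0,0],"claw":0.7},{"offset":[-48,-1.6,3],"angular":[0,0,0],"claw":0.7},{"offset":[-48,-1.6,3],"angular":[0,0,0],"claw":0.7},{"offset":[-48,-1.6,3],"angular":[0,0,0],"claw":0.7},{"offset":[-48,-1.6,3],"angular":[0,0,0],"claw":0.7},{"offset":[-48,-1.6,3],"angular":[0,0,0],"claw":0.7},{"offset":[-48,-1.6,3],"angular":[0,0,0],"claw":0.7},{"offset":[-48,-1.6,3],"angular":[0,0,0],"claw":0.7},{"offset":[-48,-1.6,3],"angular":[0,0,0],"claw":0.7},{"offset":[0,0,50],"angular":[0,0,0],"claw":0.7},{"offset":[0,0,0],"angular":[0,0,0],"claw":0.7}]' 40
python3 -m creep '[{"offset":[0,0,0],"angular":[0,0,0],"claw":0.7},{"offset":[0,0,0],"angular":[0,0,0],"claw":0.7},{"offset":[0,0,0],"angular":[0,0,0],"claw":0.7},{"offset":[0,0,0],"angular":[0,0,0],"claw":0.7}]' 40
python3 - <<'E'
from h import *
go(.5397,-.2814,-.010,84.06)
p,d,P=discs()
for i in range(2): go(.5397,-.2814,-.010,84.06);capture('wrist')
E
```

```text
clock: 39.33
position: [0.5368, -0.2791, 0.0966]
tool_rot: [[0.104, 0.995, -0.008], [0.995, -0.104, 0.006], [0.005, -0.009, -1.0]]
ft_force: [-0.1, 0.9, -0.2]
gripper_width: 0.698
grasp_force: 0.0
clock: 39.83
position: [0.5405, -0.2815, 0.1029]
tool_rot: [[0.103, 0.995, 0.001], [0.995, -0.103, -0.001], [-0.001, 0.001, -1.0]]
ft_force: [0.3, 0.5, 1.3]
gripper_width: 0.701
grasp_force: 0.0
mm [ 1.000e-01 -1.000e+00  1.129e+02] tilt [ 1.2e-03 -8.0e-04 -1.0e+00] head 84.06 turn_tool_z 0.000 F [0.3 0.5 1.3] w 0.701 g 0.0 t 39.8
disc px [622.  99.] area 153 xy 0.7342 -0.2073 r 0.0129 ztop 0.0168
disc px [327. 241.] area 3047 xy 0.5401 -0.2814 r 0.0220 ztop 0.0183
disc px [371. 342.] area 2572 xy 0.5647 -0.3628 r 0.0222 ztop 0.0182
mm [ 1.000e-01 -7.000e-01  1.126e+02] tilt [ 9.e-04 -6.e-04 -1.e+00] head 84.06 turn_tool_z -0.000 F [-0.3  0.8 -0.4] w 0.698 g 0.0 t 39.9
mm [ 1.000e-01 -5.000e-01  1.123e+02] tilt [ 6.e-04 -3.e-04 -1.e+00] head 84.05 turn_tool_z -0.000 F [-1.   0.5 -1.3] w 0.702 g 0.0 t 39.9
```

```bash

python3 -m creep '[{"offset":[0,-0.3,30],"angular":[0,0,0],"claw":0.7},{"offset":[0,0,35],"angular":[0,0,0],"claw":0.7},{"offset":[0,0,30],"angular":[0,0,0],"claw":0.7},{"offset":[0,0,12],"angular":[0,0,0],"claw":0.7},{"offset":[0,0,5],"angular":[0,0,0],"claw":0.7},{"offset":[0,0,0],"angular":[0,0,0],"claw":0.7},{"offset":[0,0,0],"angular":[0,0,0],"claw":0.55},{"offset":[0,0,0],"angular":[0,0,0],"claw":0.5},{"offset":[0,0,0],"angular":[0,0,0],"claw":0.45},{"offset":[0,0,0],"angular":[0,0,0],"claw":0.4},{"offset":[0,0,0],"angular":[0,0,0],"claw":0.35},{"offset":[0,0,0],"angular":[0,0,0],"claw":0.35}]' 40
python3 -m creep '[{"offset":[0,0,-20],"angular":[0,0,0],"claw":0.35},{"offset":[0,0,-40],"angular":[0,0,0],"claw":0.35},{"offset":[0,0,-60],"angular":[0,0,0],"claw":0.35},{"offset":[0,0,-60],"angular":[0,0,0],"claw":0.35},{"offset":[0,0,0],"angular":[0,0,0],"claw":0.35},{"offset":[0,0,0],"angular":[0,0,0],"claw":0.35},{"offset":[0,0,0],"angular":[0,0,0],"claw":0.35}]' 40
python3 - <<'E'
from h import *
go(.6111,.2444,.124,84.06)
held()
E
```

```text
clock: 41.48
position: [0.5407, -0.2821, -0.0083]
tool_rot: [[0.104, 0.995, 0.002], [0.995, -0.104, -0.001], [-0.001, 0.002, -1.0]]
ft_force: [-1.6, 1.7, 8.4]
gripper_width: 0.492
grasp_force: 39.6
clock: 42.35
position: [0.5386, -0.2808, 0.1682]
tool_rot: [[0.104, 0.995, -0.003], [0.995, -0.104, 0.002], [0.001, -0.003, -1.0]]
ft_force: [0.6, -0.3, -0.3]
gripper_width: 0.493
grasp_force: 40.6
mm [529.8  17.7  44.9] tilt [-0.0025  0.0016 -1.    ] head 84.04 turn_tool_z -0.000 F [ 0.6 -0.3 -0.3] w 0.493 g 40.6 t 42.4
held tool xy mm 0.1 -0.6 r 22.0 ztop -26.0 x range [-19.5  20.6] y [-20.2  19.4]
```

```bash

python3 -m creep '[{"offset":[48.2,1.5,0],"angular":[0,0,0],"claw":0.35},{"offset":[48.2,1.5,0],"angular":[0,0,0],"claw":0.35},{"offset":[48.2,1.5,0],"angular":[0,0,0],"claw":0.35},{"offset":[48.2,1.5,0],"angular":[0,0,0],"claw":0.35},{"offset":[48.2,1.5,0],"angular":[0,0,0],"claw":0.35},{"offset":[48.2,1.5,0],"angular":[0,0,0],"claw":0.35},{"offset":[48.2,1.5,0],"angular":[0,0,0],"claw":0.35},{"offset":[48.2,1.5,0],"angular":[0,0,0],"claw":0.35},{"offset":[48.2,1.5,0],"angular":[0,0,0],"claw":0.35},{"offset":[48.2,1.5,0],"angular":[0,0,0],"claw":0.35},{"offset":[48.2,1.5,0],"angular":[0,0,0],"claw":0.35},{"offset":[0,0,0],"angular":[0,0,0],"claw":0.35}]' 40
python3 -m creep '[{"offset":[0,0,30],"angular":[0,0,0],"claw":0.35},{"offset":[0,0,16],"angular":[0,0,0],"claw":0.35},{"offset":[0,0,0],"angular":[0,0,0],"claw":0.35},{"offset":[0,0,0],"angular":[0,0,0],"claw":0.35},{"offset":[0,0,0],"angular":[0,0,0],"claw":0.35}]' 40
python3 - <<'E'
from h import *
for i in range(4): go(.6111,.2444,.102,84.06);held()
E
```

```text
clock: 43.9
position: [0.6098, 0.2474, 0.1678]
tool_rot: [[0.1, 0.995, -0.003], [0.995, -0.1, -0.0], [-0.0, -0.003, -1.0]]
ft_force: [0.3, 0.0, 0.2]
gripper_width: 0.489
grasp_force: 40.6
clock: 44.52
position: [0.612, 0.2441, 0.1254]
tool_rot: [[0.104, 0.995, 0.002], [0.995, -0.104, 0.001], [0.001, 0.002, -1.0]]
ft_force: [-0.1, 0.3, 0.0]
gripper_width: 0.492
grasp_force: 40.6
mm [ 0.2 -1.  23.4] tilt [ 2.1e-03  6.0e-04 -1.0e+00] head 84.02 turn_tool_z -0.001 F [-0.1  0.3  0. ] w 0.492 g 40.6 t 44.5
held tool xy mm 0.6 -0.6 r 22.4 ztop -26.0 x range [-19.5  20.9] y [-20.6  19.5]
mm [ 0.1 -0.9 23.3] tilt [ 2.e-03  6.e-04 -1.e+00] head 84.03 turn_tool_z -0.001 F [ 0.1 -0.4 -0.8] w 0.493 g 40.6 t 44.6
held tool xy mm 0.3 -0.9 r 22.3 ztop -26.0 x range [-19.5  20.9] y [-20.6  19.4]
mm [ 0.1 -0.7 23.1] tilt [ 1.7e-03  5.0e-04 -1.0e+00] head 84.03 turn_tool_z -0.000 F [-0.5 -0.1 -0.8] w 0.493 g 40.6 t 44.6
held tool xy mm 0.6 -1.0 r 22.4 ztop -26.0 x range [-19.4  20.9] y [-20.6  19.4]
mm [ 0.1 -0.6 22.9] tilt [ 1.4e-03  4.0e-04 -1.0e+00] head 84.04 turn_tool_z -0.000 F [-0.4  1.   0.2] w 0.489 g 40.6 t 44.7
held tool xy mm 0.6 0.1 r 22.8 ztop -26.0 x range [-19.5  20.9] y [-20.7  19.5]
```

```bash

python3 -m creep '[{"offset":[0,0,8],"angular":[0,0,0],"claw":0.35},{"offset":[0,0,8],"angular":[0,0,0],"claw":0.35},{"offset":[0,0,6],"angular":[0,0,0],"claw":0.35},{"offset":[0,0,0],"angular":[0,0,0],"claw":0.35},{"offset":[0,0,0],"angular":[0,0,0],"claw":0.35},{"offset":[0,0,0],"angular":[0,0,0],"claw":0.35}]' 40
python3 -m creep '[{"offset":[0,0,0],"angular":[0,0,0],"claw":0.55},{"offset":[0,0,0],"angular":[0,0,0],"claw":0.6},{"offset":[0,0,0],"angular":[0,0,0],"claw":0.65},{"offset":[0,0,0],"angular":[0,0,0],"claw":0.7},{"offset":[0,0,-30],"angular":[0,0,0],"claw":0.7},{"offset":[0,0,-50],"angular":[0,0,0],"claw":0.7},{"offset":[-50,0,0],"angular":[0,0,0],"claw":0.7},{"offset":[0,0,0],"angular":[0,0,0],"claw":0.7},{"offset":[0,0,0],"angular":[0,0,0],"claw":0.7},{"offset":[-45,0,0],"angular":[0,0,0],"claw":0.6},{"offset":[0,0,0],"angular":[0,0,0],"claw":0.6},{"offset":[0,0,0],"angular":[0,0,0],"claw":0.6}]' 40
python3 - <<'E'
from h import *
go(.6017,.1497,.058,84.06)
stack()
c=cam('wrist');p,d=capture('wrist');P=cloud(d,c)
m=(P[...,2]>.097)&(P[...,2]<.112)&(abs(P[...,0]-.602)<.03)&(abs(P[...,1]-.15)<.03);X=P[m];print('knob',cv2.minEnclosingCircle(X[:,:2].astype(np.float32)),np.median(X[:,2]))
E
```

```text
clock: 45.48
position: [0.6112, 0.2442, 0.102]
tool_rot: [[0.104, 0.995, 0.0], [0.995, -0.104, 0.0], [0.0, 0.0, -1.0]]
ft_force: [0.6, 0.1, 0.5]
gripper_width: 0.491
grasp_force: 40.9
clock: 46.98
position: [0.6011, 0.1505, 0.1815]
tool_rot: [[0.104, 0.995, -0.001], [0.995, -0.104, 0.0], [0.0, -0.001, -1.0]]
ft_force: [-0.4, -0.7, 0.5]
gripper_width: 0.602
grasp_force: 0.0
mm [ -0.8   0.8 123.5] tilt [-7.e-04  5.e-04 -1.e+00] head 84.05 turn_tool_z -0.000 F [-0.4 -0.7  0.5] w 0.602 g 0.0 t 47.0
rim enclosing 0.6114 0.2442 r 0.0302 fit [0.6114 0.244 ] 1910 inside z [0.1109 0.1119 0.1128]
tilt deg 0.3203609835510391
knob ((0.6013286113739014, 0.15007011592388153), 0.013929396867752075) 0.10237701216615332
```

The stack top is at 0.112, so there are five discs, flat at the line, and the knob is still home. I'll grip the knob again.

```bash

python3 -m creep '[{"offset":[-0.5,0.4,30],"angular":[0,0,0],"claw":0.6},{"offset":[0,0,30],"angular":[0,0,0],"claw":0.6},{"offset":[0,0,30],"angular":[0,0,0],"claw":0.6},{"offset":[0,0,20],"angular":[0,0,0],"claw":0.6},{"offset":[0,0,13],"angular":[0,0,0],"claw":0.6},{"offset":[0,0,0],"angular":[0,0,0],"claw":0.6},{"offset":[0,0,0],"angular":[0,0,0],"claw":0.4},{"offset":[0,0,0],"angular":[0,0,0],"claw":0.3},{"offset":[0,0,0],"angular":[0,0,0],"claw":0.2},{"offset":[0,0,0],"angular":[0,0,0],"claw":0.15},{"offset":[0,0,0],"angular":[0,0,0],"claw":0.1},{"offset":[0,0,0],"angular":[0,0,0],"claw":0.1}]' 80
python3 - <<'E'
from h import *
go(.6017,.1497,.058,84.06)
E
python3 -m creep '[{"offset":[0,0,-3],"angular":[0,0,0],"claw":0.1},{"offset":[0,0,-3],"angular":[0,0,0],"claw":0.1},{"offset":[0,0,-3],"angular":[0,0,0],"claw":0.1},{"offset":[0,0,-3],"angular":[0,0,0],"claw":0.1},{"offset":[0,0,0],"angular":[0,0,0],"claw":0.1},{"offset":[0,0,0],"angular":[0,0,0],"claw":0.1},{"offset":[0,0,0],"angular":[0,0,0],"claw":0.1}]' 80
python3 - <<'E'
from h import *
for i in range(2): go(.6017,.1497,.070,84.06);capture('wrist')
E
```

```text
clock: 48.58
position: [0.6022, 0.1493, 0.0607]
tool_rot: [[0.104, 0.995, 0.002], [0.995, -0.104, 0.0], [0.001, 0.001, -1.0]]
ft_force: [-3.7, 0.9, 4.8]
gripper_width: 0.302
grasp_force: 78.2
mm [ 0.3 -0.6  2.7] tilt [ 1.6e-03  5.0e-04 -1.0e+00] head 84.04 turn_tool_z -0.000 F [-3.7  0.9  4.8] w 0.302 g 78.2 t 48.6
clock: 49.45
position: [0.602, 0.149, 0.0706]
tool_rot: [[0.104, 0.995, 0.001], [0.995, -0.104, -0.0], [0.0, 0.001, -1.0]]
ft_force: [6.9, 0.9, -9.2]
gripper_width: 0.299
grasp_force: 79.1
mm [ 0.7 -0.4  0.6] tilt [ 7.e-04 -0.e+00 -1.e+00] head 84.03 turn_tool_z -0.000 F [ 6.9  0.9 -9.2] w 0.299 g 79.1 t 49.5
mm [ 0.7 -0.4  0.6] tilt [ 7.e-04 -0.e+00 -1.e+00] head 84.03 turn_tool_z -0.001 F [ 6.1  1.3 -9.2] w 0.303 g 79.1 t 49.5
```

```bash

python3 -m creep '[{"offset":[5,0.5,0],"angular":[0,0,0],"claw":0.1},{"offset":[7,0.5,0],"angular":[0,0,0],"claw":0.1},{"offset":[9,0,0],"angular":[0,0,0],"claw":0.1},{"offset":[9,0,0],"angular":[0,0,0],"claw":0.1},{"offset":[10,0,0],"angular":[0,0,0],"claw":0.1},{"offset":[0,0,0],"angular":[0,0,0],"claw":0.1},{"offset":[0,0,0],"angular":[0,0,0],"claw":0.1}]' 80
python3 - <<'E'
from h import *
go(.6098,.2283,.070,84.06)
E
```

```text
clock: 50.42
position: [0.6063, 0.1894, 0.0707]
tool_rot: [[0.103, 0.995, -0.001], [0.995, -0.103, 0.001], [0.0, -0.001, -1.0]]
ft_force: [-0.3, 1.7, -9.0]
gripper_width: 0.299
grasp_force: 79.1
mm [39.  -0.6  0.7] tilt [-7.e-04  5.e-04 -1.e+00] head 84.07 turn_tool_z 0.000 F [-0.3  1.7 -9. ] w 0.299 g 79.1 t 50.4
```

```bash

python3 -m creep '[{"offset":[10,0.2,0],"angular":[0,0,0],"claw":0.1},{"offset":[10,0.2,0],"angular":[0,0,0],"claw":0.1},{"offset":[10,0.2,0],"angular":[0,0,0],"claw":0.1},{"offset":[6,0,0],"angular":[0,0,0],"claw":0.1},{"offset":[3,0,0],"angular":[0,0,0],"claw":0.1},{"offset":[0,0,0],"angular":[0,0,0],"claw":0.1},{"offset":[0,0,0],"angular":[0,0,0],"claw":0.1}]' 80
python3 - <<'E'
from h import *
for i in range(2): go(.6102,.2286,.070,84.06);capture('wrist')
E
python3 -m creep '[{"offset":[0,0,2],"angular":[0,0,0],"claw":0.1},{"offset":[0,0,2],"angular":[0,0,0],"claw":0.1},{"offset":[0,0,2],"angular":[0,0,0],"claw":0.1},{"offset":[0,0,2],"angular":[0,0,0],"claw":0.1},{"offset":[0,0,0],"angular":[0,0,0],"claw":0.1},{"offset":[0,0,0],"angular":[0,0,0],"claw":0.1}]' 80
```

```text
clock: 51.3
position: [0.6105, 0.2281, 0.0703]
tool_rot: [[0.103, 0.995, -0.002], [0.995, -0.103, 0.0], [-0.0, -0.002, -1.0]]
ft_force: [-5.5, 0.5, -7.7]
gripper_width: 0.305
grasp_force: 79.3
mm [ 0.4 -0.3  0.3] tilt [-0.0019  0.     -1.    ] head 84.07 turn_tool_z 0.000 F [-5.5  0.5 -7.7] w 0.305 g 79.3 t 51.3
mm [ 0.4 -0.4  0.4] tilt [-1.8e-03  1.0e-04 -1.0e+00] head 84.07 turn_tool_z 0.000 F [-5.8 -0.  -8.2] w 0.297 g 79.3 t 51.4
clock: 52.15
position: [0.6105, 0.2281, 0.0628]
tool_rot: [[0.103, 0.995, -0.002], [0.995, -0.103, 0.0], [-0.0, -0.002, -1.0]]
ft_force: [-7.6, -0.3, -5.5]
gripper_width: 0.3
grasp_force: 79.6
```

```bash

python3 -m creep '[{"offset":[0,0,2],"angular":[0,0,0],"claw":0.1},{"offset":[0,0,2],"angular":[0,0,0],"claw":0.1},{"offset":[0,0,0],"angular":[0,0,0],"claw":0.1},{"offset":[0,0,0],"angular":[0,0,0],"claw":0.6},{"offset":[0,0,0],"angular":[0,0,0],"claw":0.6},{"offset":[0,0,0],"angular":[0,0,0],"claw":0.6},{"offset":[0,0,-20],"angular":[0,0,0],"claw":0.6},{"offset":[0,0,-25],"angular":[0,0,0],"claw":0.6},{"offset":[0,0,-40],"angular":[0,0,0],"claw":0.6},{"offset":[0,0,-55],"angular":[0,0,0],"claw":0.6},{"offset":[0,0,0],"angular":[0,0,0],"claw":0.7},{"offset":[0,0,0],"angular":[0,0,0],"claw":0.7}]' 40
python3 - <<'E'
from h import *
go(.5645,-.3626,.150,84.06)
c=cam('wrist');p,d=capture('wrist');P=cloud(d,c)
m=(P[...,2]>.097)&(P[...,2]<.118)&(abs(P[...,0]-.6095)<.03)&(abs(P[...,1]-.229)<.03);X=P[m];print('knob',cv2.minEnclosingCircle(X[:,:2].astype(np.float32)),np.median(X[:,2]))
m=(abs(P[...,2]-.044)<.004)&(abs(P[...,0]-.428)<.08)&(abs(P[...,1]-.118)<.08);X=P[m];print('caddy',cv2.minAreaRect(X[:,:2].astype(np.float32)*1000),len(X))
q,e=capture('scene');save('s2.png',cv2.resize(q[180:340,120:530],None,fx=1.9,fy=1.9,interpolation=cv2.INTER_CUBIC))
E
```

```text
clock: 53.65
position: [0.6119, 0.2277, 0.2005]
tool_rot: [[0.104, 0.995, 0.002], [0.995, -0.104, 0.001], [0.001, 0.002, -1.0]]
ft_force: [0.1, 0.8, -0.4]
gripper_width: 0.701
grasp_force: 0.0
mm [-592.   14.   50.] tilt [ 2.2e-03  6.0e-04 -1.0e+00] head 84.04 turn_tool_z -0.000 F [ 0.1  0.8 -0.4] w 0.701 g 0.0 t 53.6
knob ((0.6098100543022156, 0.22881032526493073), 0.014051412232220173) 0.10232960419951762
caddy ((424.6607360839844, 147.65565490722656), (116.46903991699219, 54.82050704956055), 3.3575589656829834) 1006
```

View pics/s2.png

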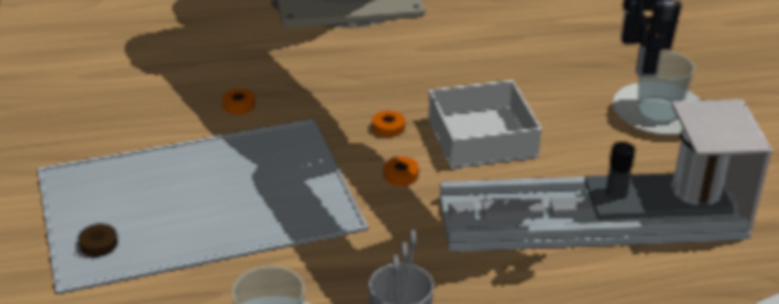

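The carriage is back under the cover with the knob home, and the tube's slot shows discs right up. One disc remains on the tray, at crop pixel (98,240). I'll fetch it for the caddy.

```bash

python3 -m creep '[{"offset":[-49.3,1.1,0],"angular":[0,0,0],"claw":0.7},{"offset":[-49.3,1.1,0],"angular":[0,0,0],"claw":0.7},{"offset":[-49.3,1.1,0],"angular":[0,0,0],"claw":0.7},{"offset":[-49.3,1.1,0],"angular":[0,0,0],"claw":0.7},{"offset":[-49.3,1.1,0],"angular":[0,0,0],"claw":0.7},{"offset":[-49.3,1.1,0],"angular":[0,0,0],"claw":0.7},{"offset":[-49.3,1.1,0],"angular":[0,0,0],"claw":0.7},{"offset":[-49.3,1.1,0],"angular":[0,0,0],"claw":0.7},{"offset":[-49.3,1.1,0],"angular":[0,0,0],"claw":0.7},{"offset":[-49.3,1.1,0],"angular":[0,0,0],"claw":0.7},{"offset":[-49.3,1.1,0],"angular":[0,0,0],"claw":0.7},{"offset":[-49.3,1.1,0],"angular":[0,0,0],"claw":0.7}]' 40
python3 -m creep '[{"offset":[0,0,50],"angular":[0,0,0],"claw":0.7},{"offset":[0,0,47],"angular":[0,0,0],"claw":0.7},{"offset":[0,0,0],"angular":[0,0,0],"claw":0.7},{"offset":[0,0,0],"angular":[0,0,0],"claw":0.7},{"offset":[0,0,0],"angular":[0,0,0],"claw":0.7},{"offset":[0,0,0],"angular":[0,0,0],"claw":0.7},{"offset":[0,0,0],"angular":[0,0,0],"claw":0.7}]' 40
python3 - <<'E'
from h import *
go(.5645,-.3626,-.010,84.06)
discs()
for i in range(2): go(.5645,-.3626,-.010,84.06);capture('wrist')
E
```

```text
clock: 55.25
position: [0.562, -0.3633, 0.1971]
tool_rot: [[0.104, 0.995, -0.002], [0.995, -0.104, 0.002], [0.002, -0.002, -1.0]]
ft_force: [0.4, -0.3, 0.3]
gripper_width: 0.701
grasp_force: 0.0
clock: 56.12
position: [0.5637, -0.3625, 0.1032]
tool_rot: [[0.104, 0.995, 0.001], [0.995, -0.104, -0.001], [-0.001, 0.002, -1.0]]
ft_force: [0.5, 0.5, 0.7]
gripper_width: 0.703
grasp_force: 0.0
mm [1.000e-01 6.000e-01 1.132e+02] tilt [ 0.0015 -0.0011 -1.    ] head 84.05 turn_tool_z -0.000 F [0.5 0.5 0.7] w 0.703 g 0.0 t 56.1
disc px [329. 242.] area 3006 xy 0.5647 -0.3630 r 0.0220 ztop 0.0183
mm [  0.    1.  112.7] tilt [ 9.e-04 -7.e-04 -1.e+00] head 84.05 turn_tool_z -0.000 F [-1.1  0.2  0.6] w 0.704 g 0.0 t 56.2
mm [-1.000e-01  1.100e+00  1.124e+02] tilt [ 6.e-04 -4.e-04 -1.e+00] head 84.05 turn_tool_z -0.000 F [-0.4 -0.4 -0.3] w 0.702 g 0.0 t 56.2
```

```bash

python3 -m creep '[{"offset":[-0.2,1.4,30],"angular":[0,0,0],"claw":0.7},{"offset":[0,0,35],"angular":[0,0,0],"claw":0.7},{"offset":[0,0,30],"angular":[0,0,0],"claw":0.7},{"offset":[0,0,12],"angular":[0,0,0],"claw":0.7},{"offset":[0,0,5],"angular":[0,0,0],"claw":0.7},{"offset":[0,0,0],"angular":[0,0,0],"claw":0.7},{"offset":[0,0,0],"angular":[0,0,0],"claw":0.55},{"offset":[0,0,0],"angular":[0,0,0],"claw":0.5},{"offset":[0,0,0],"angular":[0,0,0],"claw":0.45},{"offset":[0,0,0],"angular":[0,0,0],"claw":0.4},{"offset":[0,0,0],"angular":[0,0,0],"claw":0.35},{"offset":[0,0,0],"angular":[0,0,0],"claw":0.35}]' 40
python3 -m creep '[{"offset":[0,0,-20],"angular":[0,0,0],"claw":0.35},{"offset":[0,0,-40],"angular":[0,0,0],"claw":0.35},{"offset":[0,0,-60],"angular":[0,0,0],"claw":0.35},{"offset":[0,0,-40],"angular":[0,0,0],"claw":0.35},{"offset":[0,0,0],"angular":[0,0,0],"claw":0.35},{"offset":[0,0,0],"angular":[0,0,0],"claw":0.35}]' 40
python3 -m creep '[{"offset":[46.2,-18.7,0],"angular":[0,0,0],"claw":0.35},{"offset":[46.2,-18.7,0],"angular":[0,0,0],"claw":0.35},{"offset":[46.2,-18.7,0],"angular":[0,0,0],"claw":0.35},{"offset":[46.2,-18.7,0],"angular":[0,0,0],"claw":0.35},{"offset":[46.2,-18.7,0],"angular":[0,0,0],"claw":0.35},{"offset":[46.2,-18.7,0],"angular":[0,0,0],"claw":0.35},{"offset":[46.2,-18.7,0],"angular":[0,0,0],"claw":0.35},{"offset":[46.2,-18.7,0],"angular":[0,0,0],"claw":0.35},{"offset":[46.2,-18.7,0],"angular":[0,0,0],"claw":0.35},{"offset":[46.2,-18.7,0],"angular":[0,0,0],"claw":0.35},{"offset":[0,0,0],"angular":[0,0,0],"claw":0.35},{"offset":[0,0,0],"angular":[0,0,0],"claw":0.35}]' 40
python3 - <<'E'
from h import *
go(.4264,.1164,.012,84.06);held()
c=cam('wrist');p,d=capture('wrist');P=cloud(d,c);save('w8.png',p)
m=(abs(P[...,2]-.044)<.003)&(abs(P[...,0]-.428)<.09)&(abs(P[...,1]-.118)<.09);X=P[m];print('caddy',cv2.minAreaRect(X[:,:2].astype(np.float32)*1000),len(X))
q,e=capture('top');Q=cloud(e,cam('top'));m=(abs(Q[...,2]-.044)<.004)&(abs(Q[...,0]-.428)<.09)&(abs(Q[...,1]-.118)<.09);X=Q[m];print('caddy top',cv2.minAreaRect(X[:,:2].astype(np.float32)*1000),len(X))
E
```

```text
clock: 57.78
position: [0.5655, -0.3633, -0.0081]
tool_rot: [[0.104, 0.995, 0.002], [0.995, -0.104, -0.002], [-0.001, 0.002, -1.0]]
ft_force: [-1.9, 0.4, 7.3]
gripper_width: 0.488
grasp_force: 39.7
clock: 58.52
position: [0.5644, -0.3625, 0.1505]
tool_rot: [[0.104, 0.995, 0.0], [0.995, -0.104, -0.0], [-0.0, 0.001, -1.0]]
ft_force: [0.3, -0.7, -1.5]
gripper_width: 0.491
grasp_force: 40.6
clock: 60.02
position: [0.4257, 0.116, 0.1488]
tool_rot: [[0.103, 0.995, -0.002], [0.995, -0.103, -0.001], [-0.001, -0.002, -1.0]]
ft_force: [1.0, 0.1, 0.2]
gripper_width: 0.489
grasp_force: 40.6
mm [  0.6   0.9 136.8] tilt [-1.9e-03 -8.0e-04 -1.0e+00] head 84.10 turn_tool_z 0.001 F [1.  0.1 0.2] w 0.489 g 40.6 t 60.0
held tool xy mm 0.3 -1.0 r 22.3 ztop -26.0 x range [-19.8  20.3] y [-20.8  19.4]
caddy ((426.09375, 116.61021423339844), (115.45033264160156, 114.63290405273438), 2.7470297813415527) 2084
caddy top ((428.1630554199219, 78.62609100341797), (115.40967559814453, 40.945011138916016), 3.9880735874176025) 150
```

View pics/w8.png

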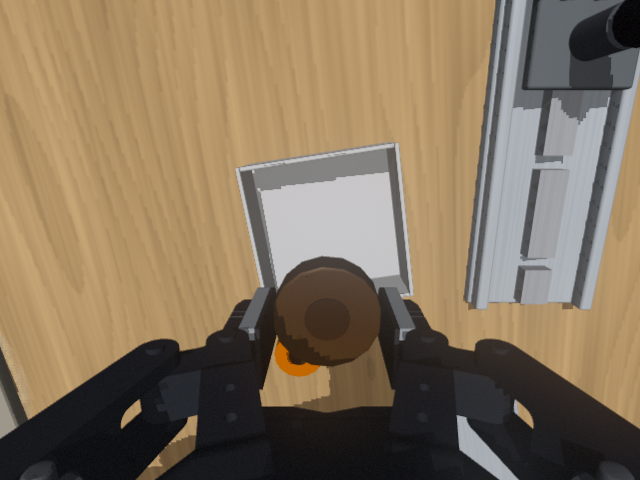

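The disc is held at (326,310) above the caddy, whose centre matches the measured (.426,.117). I'll lower it in and release.

```bash

python3 -m creep '[{"offset":[0.5,0.3,40],"angular":[0,0,0],"claw":0.35},{"offset":[0,0,40],"angular":[0,0,0],"claw":0.35},{"offset":[0,0,30],"angular":[0,0,0],"claw":0.35},{"offset":[0,0,15],"angular":[0,0,0],"claw":0.35},{"offset":[0,0,12],"angular":[0,0,0],"claw":0.35},{"offset":[0,0,0],"angular":[0,0,0],"claw":0.35},{"offset":[0,0,0],"angular":[0,0,0],"claw":0.35},{"offset":[0,0,0],"angular":[0,0,0],"claw":0.6},{"offset":[0,0,0],"angular":[0,0,0],"claw":0.6},{"offset":[0,0,0],"angular":[0,0,0],"claw":0.6}]' 40
python3 -m creep '[{"offset":[0,0,-20],"angular":[0,0,0],"claw":0.6},{"offset":[0,0,-50],"angular":[0,0,0],"claw":0.6},{"offset":[0,0,-60],"angular":[0,0,0],"claw":0.6},{"offset":[-50,0,-30],"angular":[0,0,0],"claw":0.6},{"offset":[-50,0,0],"angular":[0,0,0],"claw":0.6},{"offset":[0,0,0],"angular":[0,0,0],"claw":0.6},{"offset":[0,0,0],"angular":[0,0,0],"claw":0.6},{"offset":[0,0,0],"angular":[0,0,0],"claw":0.6}]' 40
python3 - <<'E'
from h import *
p,d=capture('wrist');save('w9.png',p);q,e=capture('scene');save('s3.png',q)
c=cam('wrist');P=cloud(d,c);m=(abs(P[...,0]-.426)<.05)&(abs(P[...,1]-.1166)<.05)&(p[...,0].astype(int)-p[...,2]>15)
X=P[m];print('in caddy',len(X),X.mean(0).round(4),np.percentile(X[:,2],[10,90]).round(4))
E
```

```text
clock: 61.42
position: [0.427, 0.1169, 0.0132]
tool_rot: [[0.104, 0.995, 0.001], [0.995, -0.104, 0.0], [0.0, 0.001, -1.0]]
ft_force: [0.2, -0.8, -0.3]
gripper_width: 0.604
grasp_force: 0.0
clock: 62.42
position: [0.4163, 0.0182, 0.1726]
tool_rot: [[0.103, 0.995, -0.001], [0.995, -0.103, 0.0], [0.0, -0.001, -1.0]]
ft_force: [-0.7, 0.3, -0.1]
gripper_width: 0.601
grasp_force: 0.0
in caddy 3071 [0.4262 0.1104 0.0852] [0.0169 0.3308]
```

View pics/s3.png

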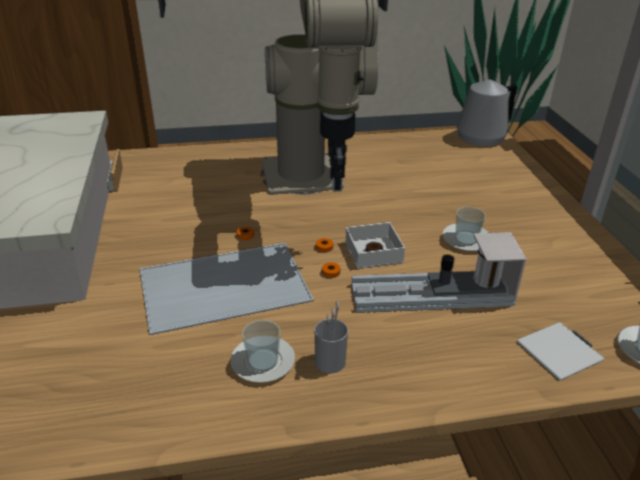

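The last disc lies in the caddy at (374,248), the tray is empty, the tube stands full under the cover, and the cups and spoon holder are where they were.

```bash
python3 -c "
from plant import *
print(job_done())"
```

```text
the job is handed in; nothing more can be done
None
```

I handed the job in at about 62 s: the tube holds five flat discs up to the dark line, the carriage is back under the cover with the knob fully down, the one leftover disc is in the caddy, and in the last picture the cups, saucers and spoon holder stand where they were; I have not seen a verdict.

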